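# Secure a clevis pin with its R-clip

## Task

Take the R-clip out of its rack and lock the clevis pin with it: from above, feel for the cross hole in the free end of the pin, put the clip's straight leg down through it and push until the bow springs over the pin, then let go of the clip. The pin can stand further in or out, so the hole is not always in the same place; do not force anything - 20 N on the pin or bracket already bends the clip - and leave the other things on the bench where they are.

Things in the scene. Friction and masses are not known exactly. Their poses are not given: they have to be found in the camera images.
- r_clip_eye (a point): Centre of the eye (top coil) of the loose R-clip: 5 mm steel wire, 60 g, 80.5 mm tall. Eye 25 mm across, 10.5 mm thick: grip its flat sides (across y). z up, x from the straight leg to the sprung bow, y across the thickness. Leg: round, 5 mm, parallel to z at x = -10 mm, rounded end 68 mm below. Bow's flared end 53.5 mm below, lip 47 mm below. Fully home, this point is 36 mm above the pin's axis.
- r_clip_tip (a point): Lower end of the clip's straight leg, on the leg's axis; same axes as the eye (eye at x = +10, z = +68 mm from here). At the start it stands on the bench. Fully home it is 32 mm below the pin's axis.
- r_clip_bow (a joint): Spread of the clip's sprung bow, rad: 0 relaxed, about 0.1 as its lip passes the pin's widest part, near 0 again once sprung over. It meets the pin when the clip is 20 mm above home, needs a push of up to about 10 N while it pinches the pin, and snaps about 10 mm above home, then pulls itself down.
- clevis: Bracket fixed to the bench; origin on the bench under its middle, z up, y along the pin to its free drilled end, x across the pin (link bar points to +x). Foot 72 (x) x 76 (y) x 10 mm; cheeks' outer faces at y = -23 and +23 mm, tops 85 mm high. Horizontal steel pin, 20 mm diameter, axis 72 mm above the bench. The clip's bow may hang on either side of the pin.
- pin_mid (a point): Fixed point on the pin's axis (y = 62 mm, z = 72 mm in the clevis frame; same axes), middle of the hole's range. Vertical cross hole 6.6 mm wide, right through the pin, 12 mm from its free end. Pin cannot turn but can slide along y, held by about 14 N friction: the hole is up to 12 mm either way from this point, and that is not reported.
- clip_rack: Black slotted block fixed to the bench, 46 (x) x 100 (y) x 40 mm, origin under its centre; three through slots 20 (x) x 7 (y) mm, 32 mm apart along y. The clip stands in the middle slot, its x along the block's x, the eye above the block (68 mm above the bench).
- hex_bolt: hexagon-headed bolt lying on the bench, 60x39x22 mm; bystander
- coil_spring: small coil spring lying on the bench, 50x30x16 mm; bystander
- bearing_race: flat steel ring (bearing race), 72 mm across, 18 mm high; bystander
- tape_roll: roll of tape lying flat, 64 mm across, 19 mm high; bystander

How it is judged:
By the outcome, as a careful person would: the job done as asked, in the order asked, and still so for the second after the job is handed in, with the robot touching nothing.
It also fails if it takes over 67 s, if anything falls off the work surface, if the arm or the gripper's body presses on something with over 40 N, if the wrist force passes 120 N, or if a joint passes its speed limit or range.

## Robot

A 6-joint arm with a two-finger parallel gripper is mounted at the origin on a cart in front of the work surface, level with it; the furniture and walls round the work are solid. World frame = base frame: x ahead of the robot, y to its left, z up, the work surface at z = 0. Lengths are in m, angles in degrees, forces in N, time in s.
With the tool pointing down it reaches from about 0.275 to 0.85 m from the base axis. Payload 19 kg.
Tool frame: the origin (TCP) lies at the very end of the fingers, on their centre line; the grasp point (between the pads) lies behind it (bot.hold_point_z is the z of the grasp point in the tool frame, in m); z points along the fingers, y is the direction in which the jaws open and shut (so a half turn about z gives the same grasp; the last joint's range is limited). The gripper opens to 85 mm and grips with 20 to 120 N. Pads are 22 mm wide; open, the fingers measure 114 mm over their backs; the gripper's body (76 mm by 85 mm) begins 54 mm behind the grasp point. The pads swing forward as they close: fully open they stand 13 mm farther back than shut.
Start: joints at [-74.542, 8.623, 82.357, -0, 89.026, -7.678], TCP at [0.226, -0.529, 0.231] pointing down, gripper open.
Joint ranges: [-160.23, 160.23], [-39.13, 120.54], [6.94, 153.29], [-79.49, 259.48], [9.18, 160.14], [-161.06, 161.06]. Speed limits (degrees/s): [108.29, 108.29, 127.2, 172.46, 172.46, 172.46].

## Interface

Orientations are given as [roll, pitch, yaw] about the fixed x, y, z axes, in that order (R = Rz(yaw) Ry(pitch) Rx(roll)).
In Python, from bench import bot gives the robot as it stands. The module is installed in compiled form; this text tells all that it offers.
- The arm moves only by the tool apply_moves, never from a script. Its argument "moves" is a list that holds one entry, the list of rows, each a list of 5 numbers: the finger opening in mm, from 0 to 85.4, then the shift along the tool's x, y, z in mm, then the turn about the tool's z in degrees. In form: [[[jaw, x, y, z, turn], ...]]. A call has 1 to 5 rows; each row shifts and turns the pose as measured when the row begins, along the tool's axes as they then stand; what a row does not reach is not made up. A row lasts 1/12 s, in which the tool goes at most 41.7 mm and 7.16 degrees, less where a joint would pass 70% of its speed; a pose out of reach is approached as far as the arm can. A call is refused whole if a number of a shift passes 41.7 or a number of a turn 7.16, either way. A call with a gripper value outside its range is refused whole. The fingers move at their own pace and stop on an object; the grip force is fixed at half the most. Time passes only in rows, so rows that do not move let the fingers close. It gives the time, the measured TCP pose, the force and the opening at its end, in the units of the state.
- bot.state(): the state, without advancing time (a new reading comes with each control period).
- bot.read_camera(name): name is "side" or "top"; returns a dict with "img" (420x560x3 uint8, red, green, blue), "fx", "fy", "cx", "cy" (pixels), "world_to_cam" (4x4, takes a point from world to camera coordinates). Camera axes: x right, y up, looking along -z (the intrinsics and any distortion apply to the point x, -y, -z); pixel columns grow to the right and rows downward; lengths in m; the calibration is good to about 2 mm. A picture is of the moment at which its call begins. There is no depth.
- bot.job_done(): hands the job in, once; it reports no verdict.
The state is a dict: "time": time; "qpos": joint angles; "joint_velocities": joint speeds; "effort": joint torques, N m; "ee_pos": TCP position; "orientation": TCP orientation; "force": force on the tool from outside, world axes, zero at the start; "moment": the same for the moment, N m; "finger_gap": finger opening in m.
Only numpy, scipy, OpenCV 4.12 (cv2) and the standard library are available. Lean on these libraries where they do the work, as an engineer would, in place of code of your own. Each camera call takes 0.05 s, during which the arm holds its last target.

## Working session

There is one attempt and no reset: what is moved stays moved. The work goes in short steps, Python scripts to look and compute and a tool call to move; the robot and the scene stay as the last step left them, time stands still between calls to the robot, and variables do not carry over. Pictures are saved under pics/ and viewed, and the job is handed in when it is done.

Besides the shell and the picture viewer there is one more tool, called after "Emit:" as a command line: name --argument value ..., lists and objects as JSON in quotes. apply_moves: Moves the arm, as the interface text tells. Its arguments: {"type":"object","properties":{"moves":{"type":"array","items":{"type":"array","items":{"type":"array","items":{"type":"number"}}}}},"required":["moves"]}

```bash
mkdir -p pics; ls; python3 - <<'E'
from bench import bot
import cv2
print(bot.state()); print(bot.hold_point_z)
for n in ("side","top"):
    c=bot.read_camera(n); cv2.imwrite(f"pics/{n}0.png",c["img"][:,:,::-1])
    print(n,c["fx"],c["fy"],c["cx"],c["cy"],c["world_to_cam"],[k for k in c])
E
```

```text
pics
{'time': 0.0, 'qpos': array([-7.45430968e+01,  8.64958079e+00,  8.23928253e+01,  2.11986190e-03,
        8.90268585e+01, -7.67831346e+00]), 'joint_velocities': array([ 0.03131433, -0.08767757,  0.06884396,  0.05142941, -0.05307892,
       -0.02885178]), 'effort': array([ 2.98452478e-04, -7.13044810e+01, -5.70871174e+01, -6.75475258e-05,
        8.78173654e-03,  5.34812114e-05]), 'ee_pos': array([ 0.22583832, -0.52852143,  0.23069065]), 'orientation': array([-1.79931640e+02, -1.13550232e-02,  2.31351726e+01]), 'force': array([ 0.36969168, -0.39735543, -0.8519283 ]), 'moment': array([ 0.06211687,  0.02219254, -0.05018805]), 'finger_gap': 0.08512007603212164}
-0.0187
side 520.5303792125634 520.5303792125634 279.53892800182973 208.3101351494877 [[-0.89244198 -0.45107626 -0.00880396  0.53891884]
 [ 0.27712168 -0.56346768  0.77827228 -0.14807749]
 [-0.3560209   0.69212309  0.62786523 -1.00676986]
 [ 0.          0.          0.          1.        ]] ['img', 'fx', 'fy', 'cx', 'cy', 'world_to_cam']
top 520.0300712845421 520.0300712845421 278.1986646821006 212.93584652529864 [[-0.01978978 -0.99972712  0.01241144  0.1350713 ]
 [ 0.99559643 -0.01856726  0.09188586 -0.56487299]
 [-0.09163034  0.01417519  0.99569219 -1.10013908]
 [ 0.          0.          0.          1.        ]] ['img', 'fx', 'fy', 'cx', 'cy', 'world_to_cam']
```

View pics/side0.png

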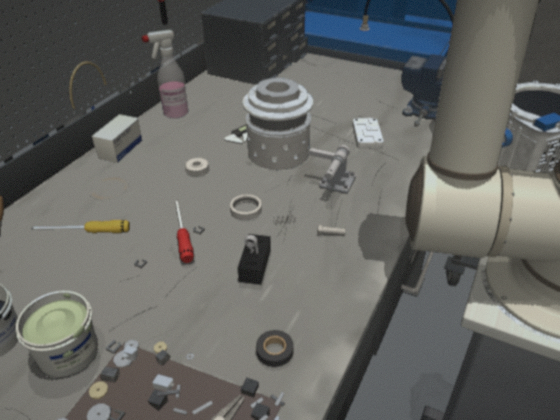

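View pics/top0.png

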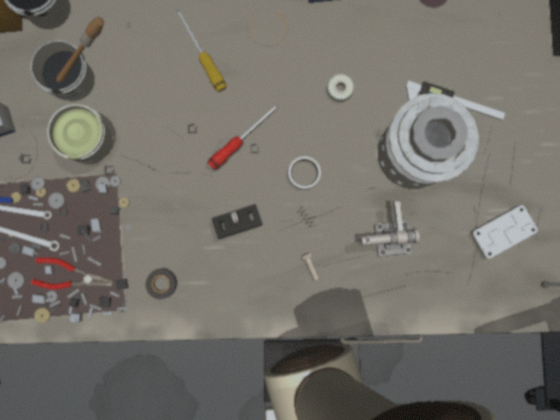

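```bash
cat > h.py <<'E'
import numpy as np, cv2
from bench import bot
def proj(c,P):
    W=c["world_to_cam"]; p=W[:3,:3]@np.asarray(P,float)+W[:3,3]
    return np.array([c["cx"]+c["fx"]*p[0]/-p[2], c["cy"]+c["fy"]*-p[1]/-p[2]])
def ray(c,uv):
    W=c["world_to_cam"];R=W[:3,:3];o=-R.T@W[:3,3]
    d=R.T@np.array([(uv[0]-c["cx"])/c["fx"],-(uv[1]-c["cy"])/c["fy"],-1.]); return o,d/np.linalg.norm(d)
def onz(c,uv,z):
    o,d=ray(c,uv); return o+d*(z-o[2])/d[2]
def tri(c1,u1,c2,u2):
    o1,d1=ray(c1,u1);o2,d2=ray(c2,u2)
    A=np.stack([d1,-d2],1); s=np.linalg.lstsq(A,o2-o1,rcond=None)[0]
    a=o1+d1*s[0];b=o2+d2*s[1]; return (a+b)/2,np.linalg.norm(a-b)
def crop(img,x0,y0,w,h,k,fn):
    cv2.imwrite(fn,cv2.resize(np.ascontiguousarray(img[y0:y0+h,x0:x0+w,::-1]),None,fx=k,fy=k,interpolation=cv2.INTER_CUBIC))
E
python3 - <<'E'
from h import *
import pickle
s=bot.read_camera("side");t=bot.read_camera("top")
pickle.dump((s,t),open("cams.pkl","wb"))
a=lambda i,x,y,w,h,k:cv2.resize(np.ascontiguousarray(i[y:y+h,x:x+w,::-1]),None,fx=k,fy=k,interpolation=cv2.INTER_CUBIC)
S,T=s["img"],t["img"]
cv2.imwrite("pics/crops0.png",np.vstack([np.hstack([a(T,200,190,80,60,5),a(T,350,195,80,60,5)]),np.hstack([a(S,220,225,80,60,5),a(S,300,140,80,60,5)])]))
E
```

```text
(no output)
```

View pics/crops0.png

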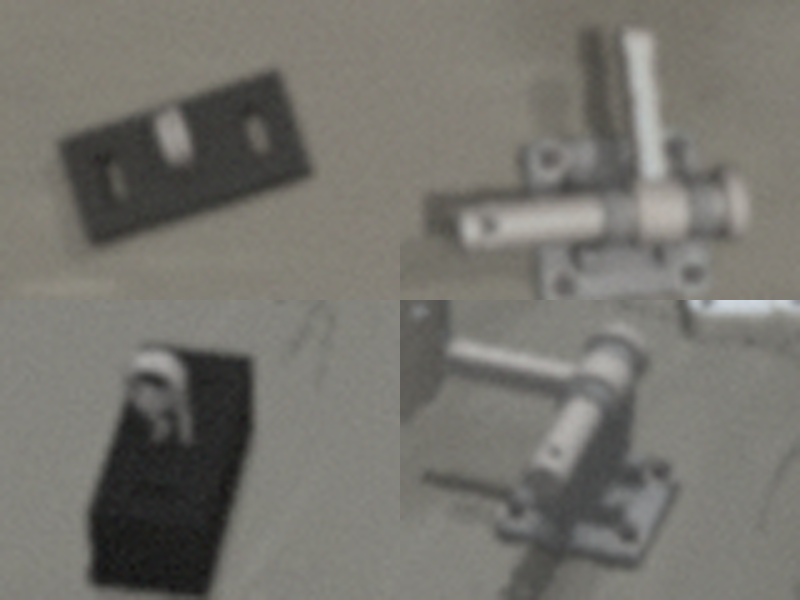

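```bash
python3 - <<'E'
from h import *
import pickle
s,t=pickle.load(open("cams.pkl","rb"))
T=t["img"];S=s["img"]
g=cv2.cvtColor(T,cv2.COLOR_RGB2GRAY)
m=np.zeros_like(g);m[195:250,205:270]=(g[195:250,205:270]<75)*255
m=cv2.morphologyEx(m,cv2.MORPH_CLOSE,np.ones((9,9)))
cs,_=cv2.findContours(m,cv2.RETR_EXTERNAL,cv2.CHAIN_APPROX_NONE)
c=max(cs,key=cv2.contourArea)
r=cv2.minAreaRect(c);b=cv2.boxPoints(r);print(r)
W=np.array([onz(t,p,0.04) for p in b]);print(W.round(4))
print("sides",[np.linalg.norm(W[i]-W[i-1]).round(4) for i in range(4)],"ctr",W.mean(0))
for i in range(2):
    d=W[i+1]-W[i];print("dir",np.degrees(np.arctan2(d[1],d[0])))
# eye in top: bright blob in rack
m2=np.zeros_like(g);box=cv2.erode(cv2.fillConvexPoly(np.zeros_like(g),b.astype(np.int32),255),np.ones((3,3)))
e=(g>95)&(np.hypot(*(np.indices(g.shape)[::-1]-np.array([234.5,217]).reshape(2,1,1)))<8)
yy,xx=np.nonzero(e);print("eye top px",xx.mean(),yy.mean(),len(xx))
print("eye top edge z=.0805?",onz(t,(xx.mean(),yy.mean()),0.0805), cv2.minAreaRect(np.stack([xx,yy],1).astype(np.float32)))
# pin hole
f=lambda x,y,k=5:((x+.5)/k-.5,(y+.5)/k-.5)
def hole(img,u,v):
    G=cv2.cvtColor(img,cv2.COLOR_RGB2GRAY).astype(float)
    print(G[v-4:v+5,u-4:u+5].astype(int))
hole(T,367,240);hole(S,331,170)
E
```

```text
((236.45004272460938, 221.3500213623047), (21.81971549987793, 45.53679656982422), 71.56504821777344)
[[0.5574 0.2669 0.04  ]
 [0.5865 0.1745 0.04  ]
 [0.5419 0.1605 0.04  ]
 [0.513  0.2526 0.04  ]]
sides [np.float64(0.0466), np.float64(0.0969), np.float64(0.0468), np.float64(0.0966)] ctr [0.54972832 0.21360136 0.04      ]
dir -72.4951666750634
dir -162.58513445853822
eye top px 233.85294117647058 215.55882352941177 68
eye top edge z=.0805? [0.55856192 0.2161584  0.0805    ] ((233.85003662109375, 215.55001831054688), (12.33288288116455, 5.692099571228027), 71.56504821777344)
[[111 115 114 120 125 131 131 130 133]
 [132 133 130 132 133 138 143 148 153]
 [151 153 145 130 127 136 151 162 167]
 [165 166 155 133 117 128 147 168 179]
 [170 177 165 139 120 122 148 170 182]
 [170 178 167 144 133 139 154 167 172]
 [158 167 160 149 147 151 155 157 157]
 [141 147 143 141 144 146 144 142 137]
 [122 128 128 125 132 132 128 125 120]]
[[121 122 136 150 167 170 175 171 163]
 [120 127 143 160 171 174 171 168 154]
 [124 134 144 156 165 169 169 163 149]
 [130 143 147 139 144 161 161 152 137]
 [141 152 147 133 127 148 156 149 127]
 [145 157 158 145 142 150 152 140 111]
 [140 149 160 162 159 153 146 125 100]
 [119 122 133 148 153 147 133 111  86]
 [ 96  94 102 117 129 132 120  98  82]]
```

```bash
python3 - <<'E'
from h import *
import pickle
s,t=pickle.load(open("cams.pkl","rb"))
T=t["img"];S=s["img"]
for n,c in(("s",s),("t",t)): print(n,"cam at",ray(c,(0,0))[0])
G=lambda c:cv2.cvtColor(c["img"],cv2.COLOR_RGB2GRAY).astype(float)
gt,gs=G(t),G(s)
def dark(g,u,v,r,th):
    ys,xs=np.mgrid[v-r:v+r+1,u-r:u+r+1];w=np.clip(th-g[ys,xs],0,None);return np.array([(w*xs).sum()/w.sum(),(w*ys).sum()/w.sum()])
ht=dark(gt,367,239,2,150);hs=dark(gs,331,170,1,150)
print(ht,hs); print("hole tri",tri(t,ht,s,hs)); print("on z=.082",onz(t,ht,.082),onz(s,hs,.082))
# pin axis, top: per column centroid of brightness for cols 372..389
pts=[]
for u in list(range(372,390)):
    col=gt[228:252,u];w=np.clip(col-140,0,None);pts.append((u,228+(w*np.arange(24)).sum()/w.sum()))
pts=np.array(pts);k=np.polyfit(pts[:,0],pts[:,1],1);print(k,np.std(pts[:,1]-np.polyval(k,pts[:,0])))
a,b=onz(t,(365,np.polyval(k,365)),.080),onz(t,(412,np.polyval(k,412)),.080);d=a-b
print(a,b,"pin yaw(y axis)",np.degrees(np.arctan2(d[1],d[0]))-90)
a=lambda i,x,y,w,h,k:cv2.resize(np.ascontiguousarray(i[y:y+h,x:x+w,::-1]),None,fx=k,fy=k,interpolation=cv2.INTER_CUBIC)
cv2.imwrite("pics/crops1.png",np.vstack([np.hstack([a(T,220,200,30,30,13),a(T,355,225,30,30,13)]),np.hstack([a(S,235,228,30,22,13),a(S,315,155,30,22,13)])]))
E
```

```text
s cam at [0.16355817 0.85646529 0.75210501]
t cam at [0.46425245 0.14014097 1.14562731]
[366.96518987 238.77531646] [330.56944444 169.94444444]
hole tri (array([ 0.50426561, -0.05654863,  0.08103629]), np.float64(0.0029132420278670003))
on z=.082 [ 0.5055797  -0.05582581  0.082     ] [ 0.50244831 -0.05583638  0.082     ]
[-5.79528162e-02  2.60891407e+02] 0.21006914623875828
[ 0.5037597  -0.05208236  0.08      ] [ 0.50748606 -0.14909355  0.08      ] pin yaw(y axis) 2.199744501023858
```

View pics/crops1.png

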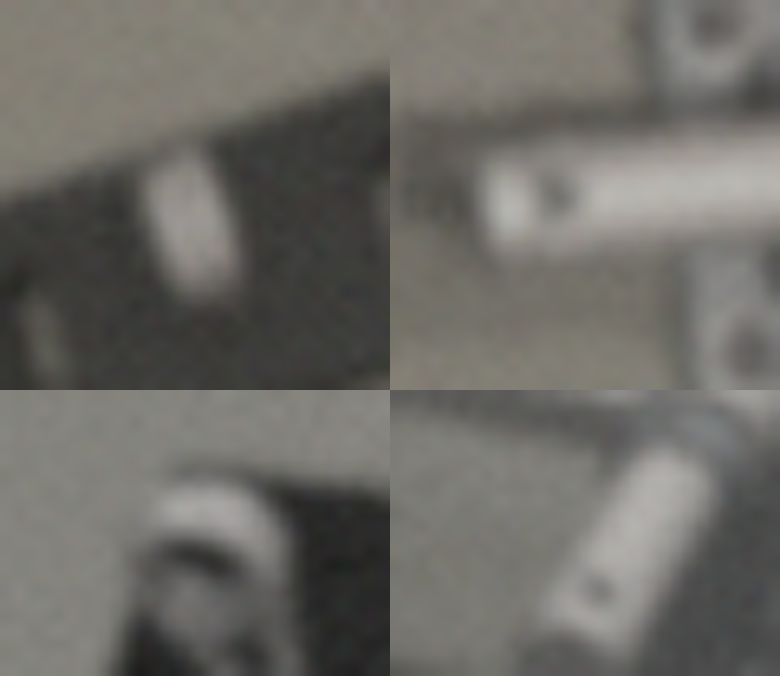

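```bash
cat >> h.py <<'E'
def eyepts(ex,ey,ez,yaw):
    a=np.linspace(0,2*np.pi,72);c,s_=np.cos(np.radians(yaw)),np.sin(np.radians(yaw));P=[]
    for y in(-.00525,.00525):
        for q in a:
            x,z=.0125*np.cos(q),.0125*np.sin(q);P.append((ex+c*x-s_*y,ey+s_*x+c*y,ez+z))
    return np.array(P)
E
python3 - <<'E'
from h import *
import pickle
s,t=pickle.load(open("cams.pkl","rb"))
def draw(c,P,x0,y0,w,h,k):
    i=cv2.resize(np.ascontiguousarray(c["img"][y0:y0+h,x0:x0+w,::-1]),None,fx=k,fy=k,interpolation=cv2.INTER_CUBIC)
    for p in P:
        u=(proj(c,p)-[x0,y0]+.5)*k-.5; cv2.circle(i,tuple(int(v) for v in u),1,(0,0,255),-1)
    return i
E0=eyepts(.557,.2155,.068,17.4)
cv2.imwrite("pics/eye1.png",np.hstack([draw(t,E0,220,200,30,30,13),draw(s,E0,235,225,30,30,13)]))
E
```

```text
(no output)
```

View pics/eye1.png

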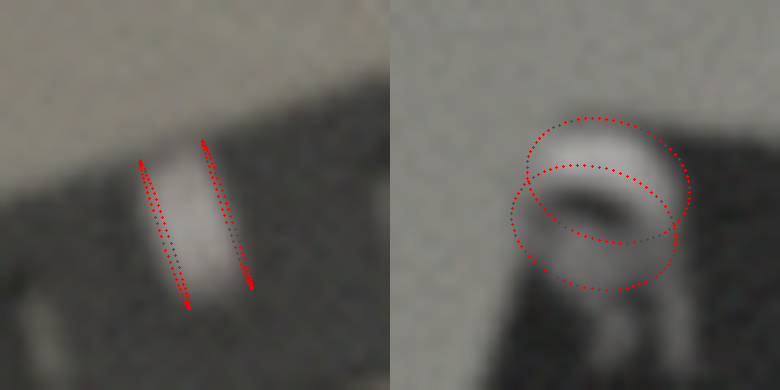

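```bash
cat > go.py <<'E'
import sys
from h import *
st=bot.state();p=st["ee_pos"]*1000;yaw=st["orientation"][2]
def shift(tx,ty,tz,tyaw):
    a=np.radians(yaw);d=np.array([tx,ty,tz])-p
    return np.round([d[0]*np.cos(a)+d[1]*np.sin(a), d[0]*np.sin(a)-d[1]*np.cos(a), -d[2], -((tyaw-yaw+180)%360-180)],2)
if __name__=="__main__":
    print("t",st["time"],"pos",p.round(2),"rpy",st["orientation"].round(2),"F",st["force"].round(2),"gap",round(st["finger_gap"]*1000,2))
    if len(sys.argv)>4: print("shift",shift(*map(float,sys.argv[1:5])))
E
python3 go.py 557 215.5 150 17.4
```

```text
t 0.2 pos [ 225.86 -528.61  230.91] rpy [-179.96   -0.     23.14] F [-0.22  0.29  0.03] gap 85.6
shift [ 596.88 -554.16   80.91    5.74]
```

Emit:
apply_moves --moves '[[[85, 29, -28, 0, 1.1], [85, 29, -28, 0, 1.1], [85, 29, -28, 0, 1.1], [85, 29, -28, 0, 1.1], [85, 29, -28, 0, 1.1]]]'

```text
time: 0.62
ee_pos: [0.3101, -0.3448, 0.2277]
orientation: [-179.7, 0.1, 16.9]
force: [0.8, -0.3, -0.0]
finger_gap: 0.085
```

```bash
python3 go.py 557 215.5 150 17.4
```

```text
t 0.6167 pos [ 310.14 -344.82  227.7 ] rpy [-1.7973e+02  8.0000e-02  1.6940e+01] F [ 0.8  -0.31 -0.  ] gap 85.05
shift [ 3.9939e+02 -4.6410e+02  7.7700e+01 -4.6000e-01]
```

Emit:
apply_moves --moves '[[[85, 26, -30, 0, 0], [85, 26, -30, 0, 0], [85, 26, -30, 0, 0], [85, 26, -30, 0, 0], [85, 26, -30, 0, 0]]]'

```text
time: 1.03
ee_pos: [0.3923, -0.1541, 0.2282]
orientation: [-179.8, 0.0, 16.7]
force: [1.3, -0.3, 0.2]
finger_gap: 0.0853
```

Emit:
apply_moves --moves '[[[60, 26, -30, 0, 0], [60, 26, -30, 0, 0], [60, 26, -30, 0, 0], [60, 26, -30, 0, 0], [60, 26, -30, 0, 0]]]'

```text
time: 1.45
ee_pos: [0.4747, 0.0374, 0.2297]
orientation: [-179.9, -0.1, 16.7]
force: [1.6, -0.6, 1.0]
finger_gap: 0.0604
```

```bash
python3 go.py 557 215.5 150 17.4
```

```text
t 1.45 pos [474.71  37.44 229.71] rpy [-1.7988e+02 -1.2000e-01  1.6690e+01] F [ 1.6  -0.61  1.03] gap 60.36
shift [ 129.98 -146.92   79.71   -0.71]
```

Emit:
apply_moves --moves '[[[45, 26, -29.4, 10, -0.2], [45, 26, -29.4, 10, -0.2], [45, 26, -29.4, 15, -0.2], [45, 26, -29.4, 15, -0.1], [45, 26, -29.4, 15, 0]]]'

```text
time: 1.87
ee_pos: [0.555, 0.2197, 0.1693]
orientation: [-180.0, -0.5, 17.6]
force: [0.8, -0.6, 1.0]
finger_gap: 0.0452
```

Emit:
apply_moves --moves '[[[45, 0, 0, 5, 0], [45, 0, 0, 0, 0]]]'

```text
time: 2.03
ee_pos: [0.5551, 0.2258, 0.1592]
orientation: [-179.9, -0.2, 17.9]
force: [-0.2, 0.0, -0.6]
finger_gap: 0.0455
```

```bash
python3 go.py 557 215.5 51 17.4; python3 - <<'E'
from h import *
import pickle
s=bot.read_camera("side");t=bot.read_camera("top");pickle.dump((s,t),open("c2.pkl","wb"))
cv2.imwrite("pics/v2.png",np.hstack([cv2.resize(c["img"][100:320,150:350,::-1],None,fx=2,fy=2) for c in (t,s)]))
E
```

```text
t 2.0333 pos [555.12 225.83 159.22] rpy [-179.89   -0.19   17.87] F [-0.24  0.02 -0.57] gap 45.48
shift [ -1.38  10.4  108.22   0.47]
```

View pics/v2.png

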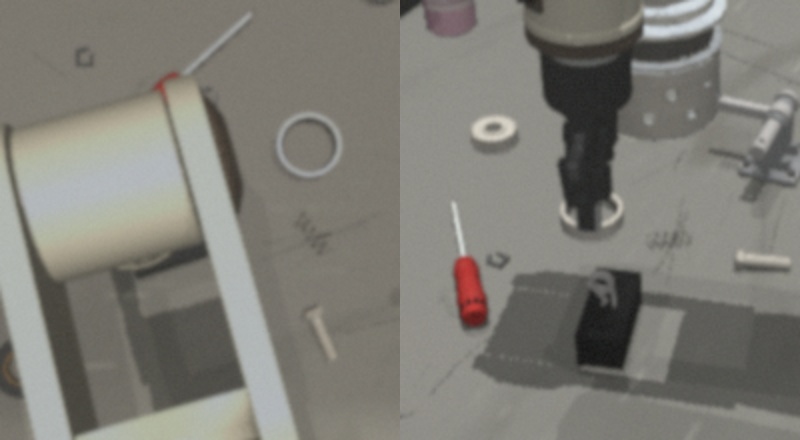

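Emit:
apply_moves --moves '[[[45, -1.4, 10.4, 20, 0.5], [45, 0, 0, 20, 0], [45, 0, 0, 15, 0], [45, 0, 0, 5, 0], [45, 0, 0, 0, 0]]]'

```text
time: 2.55
ee_pos: [0.5588, 0.2095, 0.1047]
orientation: [-180.0, -0.7, 17.0]
force: [-1.2, -0.5, 1.4]
finger_gap: 0.0449
```

```bash
python3 go.py 557 215.5 51 17.4
```

```text
t 2.55 pos [558.75 209.46 104.69] rpy [-179.96   -0.73   16.97] F [-1.18 -0.47  1.35] gap 44.94
shift [ 0.09 -6.29 53.69 -0.43]
```

Emit:
apply_moves --moves '[[[45, 0, -4, 0, 0], [45, 0, 0, 0, 0], [45, 0, 0, 0, 0]]]'

```text
time: 2.8
ee_pos: [0.5584, 0.2124, 0.1082]
orientation: [-180.0, -0.9, 16.9]
force: [0.1, -0.1, -0.8]
finger_gap: 0.0451
```

```bash
python3 go.py 557 215.5 51 17.4
```

```text
t 2.8 pos [558.42 212.41 108.19] rpy [-179.98   -0.93   16.86] F [ 0.13 -0.11 -0.84] gap 45.11
shift [-0.46 -3.37 57.19 -0.54]
```

Emit:
apply_moves --moves '[[[45, 0, -1.5, 4, -0.2], [45, 0, -1, 8, -0.2], [45, 0, -1, 10, 0], [45, 0, 0, 6, 0], [45, 0, 0, 3, 0]]]'

```text
time: 3.22
ee_pos: [0.5588, 0.2169, 0.077]
orientation: [-180.0, -1.2, 17.3]
force: [-0.3, -0.9, -0.4]
finger_gap: 0.0449
```

Emit:
apply_moves --moves '[[[45, 0, 0, 0, 0], [45, 0, 0, 0, 0]]]'

```text
time: 3.38
ee_pos: [0.558, 0.2168, 0.075]
orientation: [-180.0, -1.0, 17.4]
force: [0.8, -0.4, 0.4]
finger_gap: 0.0451
```

```bash
python3 go.py 557 215.5 51 17.4
```

```text
t 3.3833 pos [558.05 216.83  75.04] rpy [-179.99   -1.02   17.35] F [ 0.79 -0.37  0.37] gap 45.13
shift [-1.4   0.96 24.04 -0.05]
```

Emit:
apply_moves --moves '[[[45, -0.7, 0.5, 4, 0], [45, -0.5, 0.3, 6, 0], [45, 0, 0, 6, 0], [45, 0, 0, 4, 0], [45, 0, 0, 2, 0]]]'

```text
time: 3.8
ee_pos: [0.5578, 0.2157, 0.0515]
orientation: [-180.0, -1.1, 17.3]
force: [0.1, 0.3, 0.2]
finger_gap: 0.045
```

Emit:
apply_moves --moves '[[[45, 0, 0, 0, 0], [45, 0, 0, 0, 0]]]'

```text
time: 3.97
ee_pos: [0.5575, 0.2156, 0.0506]
orientation: [-180.0, -1.0, 17.3]
force: [-0.5, -0.1, 0.3]
finger_gap: 0.0449
```

```bash
python3 go.py 557 215.5 51 17.4; python3 - <<'E'
from h import *
import pickle
s=bot.read_camera("side")
cv2.imwrite("pics/v3.png",cv2.resize(s["img"][200:300,200:300,::-1],None,fx=5,fy=5,interpolation=cv2.INTER_CUBIC))
E
```

```text
t 3.9667 pos [557.51 215.61  50.59] rpy [-179.99   -1.02   17.34] F [-0.54 -0.14  0.33] gap 44.93
shift [-0.52 -0.05 -0.41 -0.06]
```

View pics/v3.png

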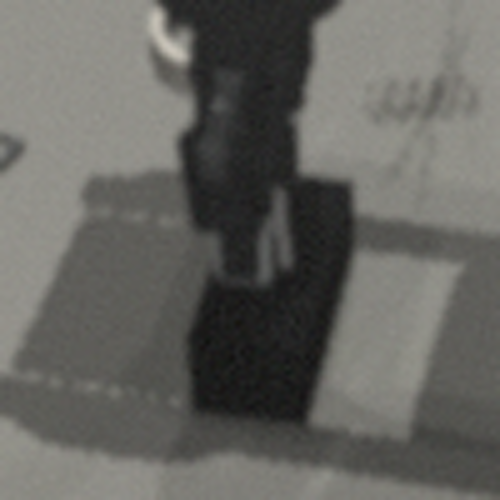

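Emit:
apply_moves --moves '[[[20, 0, 0, 0, 0], [14, 0, 0, 0, 0], [8, 0, 0, 0, 0], [4, 0, 0, 0, 0], [4, 0, 0, 0, 0]]]'

```text
time: 4.43
ee_pos: [0.5579, 0.2157, 0.0515]
orientation: [-180.0, -1.1, 17.3]
force: [-0.7, -0.9, -0.7]
finger_gap: 0.0095
```

Emit:
apply_moves --moves '[[[2, 0, 0, 0, 0], [2, 0, 0, 0, 0], [2, 0, 0, 0, 0]]]'

```text
time: 4.68
ee_pos: [0.5579, 0.2157, 0.0515]
orientation: [-180.0, -1.1, 17.3]
force: [0.7, -0.1, -1.3]
finger_gap: 0.0095
```

```bash
python3 go.py 557 215.5 51 17.4; python3 - <<'E'
from h import *
import pickle
s=bot.read_camera("side")
cv2.imwrite("pics/v4.png",cv2.resize(s["img"][200:300,200:300,::-1],None,fx=5,fy=5,interpolation=cv2.INTER_CUBIC))
E
```

```text
t 4.6833 pos [557.85 215.7   51.53] rpy [-180.     -1.08   17.34] F [ 0.74 -0.08 -1.34] gap 9.46
shift [-0.87 -0.06  0.53 -0.06]
```

View pics/v4.png

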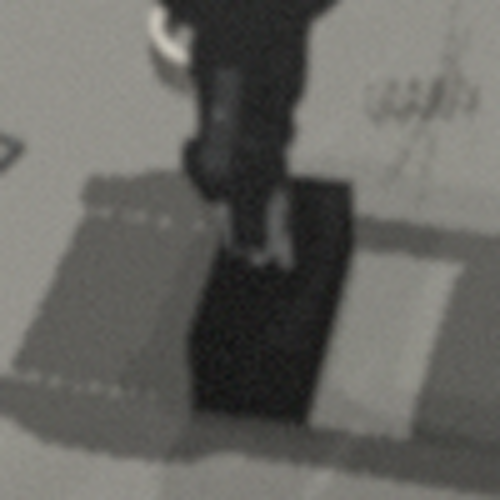

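Emit:
apply_moves --moves '[[[2, 0, 0, -3, 0], [2, 0, 0, -6, 0], [2, 0, 0, -8, 0], [2, 0, 0, -8, 0], [2, 0, 0, -8, 0]]]'

```text
time: 5.15
ee_pos: [0.5574, 0.2156, 0.0863]
orientation: [-180.0, -1.1, 17.3]
force: [1.5, 0.0, -1.9]
finger_gap: 0.0094
```

Emit:
apply_moves --moves '[[[2, 0, 0, -10, 0], [2, 0, 0, -12, 0], [2, 0, 0, -14, 0], [2, 0, 0, -14, 0], [2, 0, 0, -14, 0]]]'

```text
time: 5.57
ee_pos: [0.5549, 0.2148, 0.1569]
orientation: [-180.0, -1.0, 17.3]
force: [0.5, -0.6, -1.5]
finger_gap: 0.0092
```

```bash
python3 go.py 520 -56 190 2.2; python3 - <<'E'
from h import *
import pickle
s=bot.read_camera("side")
cv2.imwrite("pics/v5.png",cv2.resize(s["img"][150:300,200:350,::-1],None,fx=4,fy=4,interpolation=cv2.INTER_CUBIC))
E
```

```text
t 5.5667 pos [554.91 214.81 156.88] rpy [-179.99   -0.99   17.34] F [ 0.48 -0.55 -1.45] gap 9.19
shift [-114.05  248.1   -33.12   15.14]
```

View pics/v5.png

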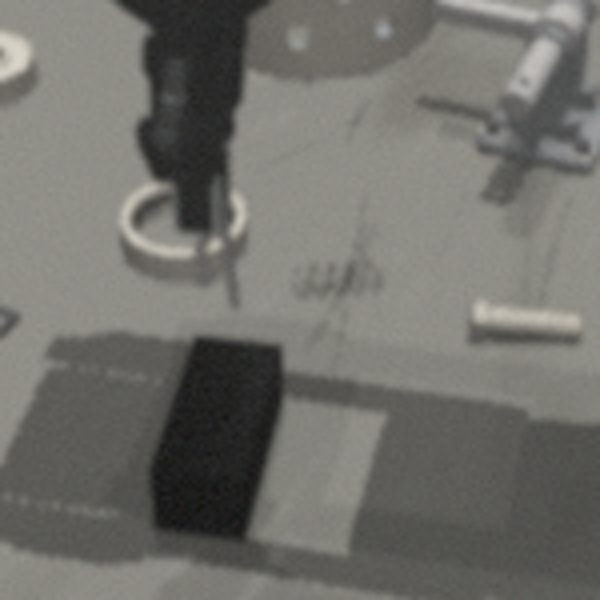

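Emit:
apply_moves --moves '[[[2, -4, 8, -5, 0.7], [2, -8, 16, -5, 1.5], [2, -10, 22, -4, 1.5], [2, -10, 24, -2, 1.5], [2, -9, 24, 0, 1.5]]]'

```text
time: 6.03
ee_pos: [0.5375, 0.1123, 0.1791]
orientation: [-179.8, -1.3, 10.6]
force: [0.1, 0.1, -0.5]
finger_gap: 0.0094
```

```bash
python3 go.py 515.5 -56 170 2.2;  python3 - <<'E'
from h import *
import pickle
s,t=pickle.load(open("cams.pkl","rb"))
print(proj(s,(0.5444,0.2115,0.1054)),"seen 258.9 225.9")
E
```

```text
t 6.0333 pos [537.49 112.3  179.12] rpy [-179.83   -1.29   10.6 ] F [ 0.1   0.07 -0.54] gap 9.38
shift [-52.57 161.38   9.12   8.4 ]
[256.74940455 226.41017515] seen 258.9 225.9
```

Emit:
apply_moves --moves '[[[2, -7, 23, 0, 1.2], [2, -7, 23, 0, 1.2], [2, -7, 22, 0, 1.2], [2, -7, 18, 0, 1.2], [2, -7, 12, 0, 1]]]'

```text
time: 6.45
ee_pos: [0.5129, 0.0015, 0.1793]
orientation: [-179.8, -1.2, 4.2]
force: [-0.2, -0.1, -0.8]
finger_gap: 0.0093
```

Emit:
apply_moves --moves '[[[2, 0, 6, 0, 0], [2, 0, 0, 0, 0], [2, 0, 0, 0, 0]]]'

```text
time: 6.7
ee_pos: [0.5118, -0.0079, 0.1799]
orientation: [-179.8, -1.2, 3.9]
force: [0.2, 0.2, -0.2]
finger_gap: 0.0092
```

```bash
python3 go.py 515.5 -56 170 2.2
```

```text
t 6.7 pos [511.76  -7.88 179.94] rpy [-179.77   -1.15    3.89] F [ 0.24  0.18 -0.15] gap 9.18
shift [ 0.47 48.27  9.94  1.69]
```

Emit:
apply_moves --moves '[[[2, 0.5, 6, 0, 0.5], [2, 1, 12, 0, 0.6], [2, 1, 14, 0, 0.6], [2, 0, 9, 0, 0], [2, 0, 4, 0, 0]]]'

```text
time: 7.12
ee_pos: [0.5178, -0.0533, 0.1798]
orientation: [-179.7, -1.1, 2.3]
force: [-0.2, -0.3, -0.7]
finger_gap: 0.0095
```

Emit:
apply_moves --moves '[[[2, 0, 0, 0, 0], [2, 0, 0, 0, 0]]]'

```text
time: 7.28
ee_pos: [0.518, -0.0543, 0.1795]
orientation: [-179.7, -1.1, 2.3]
force: [-0.1, -0.2, -1.2]
finger_gap: 0.0094
```

```bash
python3 go.py 515.5 -56 170 2.2; python3 - <<'E'
from h import *
import pickle
s=bot.read_camera("side");t=bot.read_camera("top")
pickle.dump((s,t),open("c6.pkl","wb"))
cv2.imwrite("pics/v6.png",np.hstack([cv2.resize(np.ascontiguousarray(s["img"][110:210,290:390,::-1]),None,fx=5,fy=5,interpolation=cv2.INTER_CUBIC),cv2.resize(t["img"][180:280,320:380,::-1],None,fx=5,fy=5)]))
E
```

```text
t 7.2833 pos [518.01 -54.25 179.51] rpy [-179.7    -1.11    2.3 ] F [-0.06 -0.17 -1.23] gap 9.4
shift [-2.58  1.65  9.51  0.1 ]
```

View pics/v6.png

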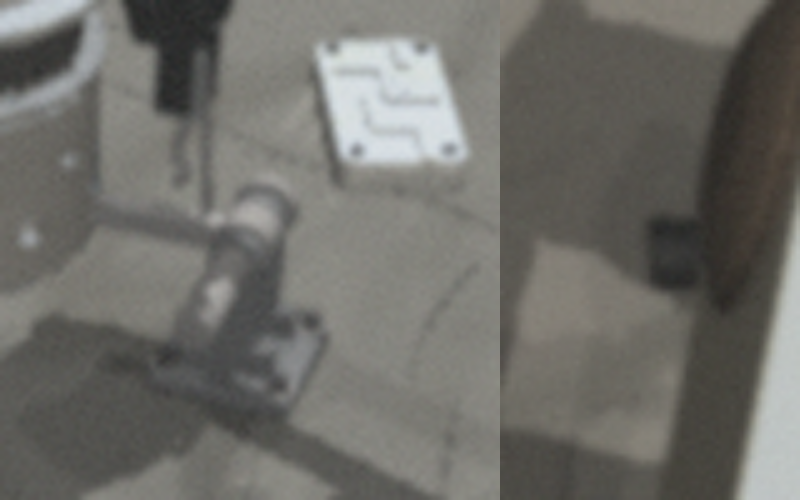

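```bash
python3 - <<'E'
from h import *
import pickle
s,t=pickle.load(open("c6.pkl","rb"))
g=cv2.cvtColor(s["img"],cv2.COLOR_RGB2GRAY).astype(int)
print(g[118:158,322:340])
print("pred px",proj(s,(.507,-.0547,.128)),"leg 40mm up",proj(s,(.507,-.0547,.168)))
for uv in((331.5,151.0),(331.5,152)): print(onz(s,uv,.128))
print("hole",onz(s,(330.57,169.94),.082))
E
```

```text
[[ 45  46  46  46  44  46  47  49  54  49  49  72 106 130 135 139 137 136]
 [ 53  48  46  44  45  46  48  59  60  58  58  78 108 132 138 137 135 135]
 [ 55  48  45  46  43  47  56  72  80  67  58  78 114 134 136 134 137 136]
 [ 57  41  43  45  47  47  61  83  87  77  62  86 115 130 133 135 135 137]
 [ 60  47  43  45  42  47  63  82  86  78  67  87 115 129 133 132 132 135]
 [ 56  47  42  43  48  47  64  83  83  77  70  90 121 122 128 130 134 128]
 [ 57  47  50  46  46  51  64  80  84  78  71  91 116 128 130 132 131 129]
 [ 49  43  46  50  48  50  66  82  84  76  76  97 120 128 129 127 125 126]
 [ 53  43  44  48  42  51  67  81  87  78  79  97 118 126 126 128 128 126]
 [ 51  45  45  41  48  55  70  81  85  77  77  98 116 126 125 128 122 128]
 [ 45  45  45  50  47  54  69  85  85  81  80  97 118 125 127 127 128 126]
 [ 47  45  46  45  47  55  71  83  87  84  90 106 120 124 125 125 125 125]
 [ 51  41  42  48  51  58  73  86  84  89 100 114 121 124 123 126 128 124]
 [ 62  53  54  49  46  54  73  86  87  95 107 117 126 127 127 128 131 125]
 [ 87  77  69  64  60  69  78  89  92  96 111 120 
[... 1395 characters left out ...]
9 132 140 130 115 103 115 134 135 134 135 140 155 159]
 [106 112 111 114 119 126 139 135 119 118 138 148 143 137 145 154 165 167]
 [103 108 107 109 108 116 125 122 124 137 155 164 155 140 145 158 166 171]
 [ 95  99  95 100 103 102 105 113 117 135 152 152 143 131 137 143 149 156]
 [ 96  94  96  95  97  99 100  98 103 112 124 121 109 107 109 116 122 129]
 [ 94  94  96  92  91  93  97  97  95  99  98  97  87  91  97 103 112 116]
 [105  99 101  95  96  93  94  95  93  94  87  86  83  84  89 100 110 120]]
pred px [329.55545007 152.44336998] leg 40mm up [330.51363885 136.7173458 ]
[ 0.50539565 -0.0619979   0.128     ]
[ 0.50384692 -0.05823549  0.128     ]
hole [ 0.50245391 -0.05585318  0.082     ]
```

Emit:
apply_moves --moves '[[[2, 0, 0, -6, 0], [2, 0, 0, -10, 0], [2, 0, 0, -12, 0], [2, 0, 0, -12, 0], [2, 0, 0, -12, 0]]]'

```text
time: 7.8
ee_pos: [0.5159, -0.0523, 0.2342]
orientation: [-179.6, -0.9, 2.5]
force: [0.9, -0.7, -0.9]
finger_gap: 0.0092
```

Emit:
apply_moves --moves '[[[2, 0, 0, -12, 0], [2, 0, 0, -12, 0], [2, 0, 0, -12, 0], [2, 0, 0, -8, 0], [2, 0, 0, -4, 0]]]'

```text
time: 8.22
ee_pos: [0.5152, -0.0511, 0.2916]
orientation: [-179.7, -1.3, 2.6]
force: [0.3, -0.4, -0.4]
finger_gap: 0.0091
```

Emit:
apply_moves --moves '[[[2, 0, 0, 35, 0], [2, 0, 0, 35, 0], [2, 0, 0, 0, 0], [2, 0, 0, 0, 0]]]'

```text
time: 8.55
ee_pos: [0.5178, -0.0504, 0.2244]
orientation: [-179.8, -1.6, 2.6]
force: [0.7, 0.8, 1.5]
finger_gap: 0.0094
```

```bash
python3 go.py 518 -54.2 180 2.2
```

```text
t 8.55 pos [517.83 -50.38 224.37] rpy [-179.83   -1.65    2.65] F [0.72 0.82 1.48] gap 9.45
shift [-1.000e-02  3.820e+00  4.437e+01  4.500e-01]
```

Emit:
apply_moves --moves '[[[2, 0, 0, -8, 0], [2, 0, 0, -16, 0], [2, 0, 0, -16, 0], [2, 0, 0, -12, 0], [2, 0, 0, -6, 0]]]'

```text
time: 8.97
ee_pos: [0.5161, -0.0505, 0.2932]
orientation: [-179.9, -1.8, 2.7]
force: [0.3, -0.4, -1.3]
finger_gap: 0.0093
```

Emit:
apply_moves --moves '[[[2, 0, 0, 40, 0], [2, 0, 0, 40, 0], [2, 0, 0, 0, 0], [2, 0, 0, 0, 0]]]'

```text
time: 9.3
ee_pos: [0.5218, -0.051, 0.2227]
orientation: [179.9, -2.6, 2.7]
force: [1.6, 0.0, 0.2]
finger_gap: 0.0093
```

Emit:
apply_moves --moves '[[[2, 0, 0, -8, 0], [2, 0, 0, -16, 0], [2, 0, 0, -16, 0], [2, 0, 0, -12, 0], [2, 0, 0, -6, 0]]]'

```text
time: 9.72
ee_pos: [0.5196, -0.0512, 0.2953]
orientation: [179.8, -2.9, 2.7]
force: [0.6, -0.7, -0.4]
finger_gap: 0.0097
```

Emit:
apply_moves --moves '[[[2, 0, 0, 20, 0], [2, 0, 0, 0, 0], [2, 0, 0, 20, 0], [2, 0, 0, 0, 0]]]'

```text
time: 10.05
ee_pos: [0.5236, -0.0518, 0.2658]
orientation: [179.6, -3.6, 2.7]
force: [-0.2, -0.1, -2.0]
finger_gap: 0.0095
```

Emit:
apply_moves --moves '[[[2, 0, 0, 20, 0], [2, 0, 0, 0, 0], [2, 0, 0, 20, 0], [2, 0, 0, 0, 0], [2, 0, 0, 0, 0]]]'

```text
time: 10.47
ee_pos: [0.5275, -0.0524, 0.2354]
orientation: [179.5, -3.9, 2.7]
force: [-0.7, -0.1, 0.5]
finger_gap: 0.0095
```

```bash
cat > leg.py <<'E'
from h import *
import pickle,sys
s=bot.read_camera("side")
st=bot.state();print(st["time"],st["ee_pos"].round(4),st["orientation"].round(2))
pickle.dump(s,open("cl.pkl","wb"))
p=st["ee_pos"]; u=proj(s,p-[.014,0,.03]).astype(int)
x0,y0=u[0]-35,u[1]-35
cv2.imwrite(sys.argv[1],cv2.resize(np.ascontiguousarray(s["img"][y0:y0+70,x0:x0+70,::-1]),None,fx=8,fy=8,interpolation=cv2.INTER_CUBIC))
print("crop origin",x0,y0)
E
python3 leg.py pics/v7.png
```

```text
10.5167 [ 0.5274 -0.0524  0.2352] [179.48  -3.9    2.7 ]
crop origin 293 86
```

View pics/v7.png

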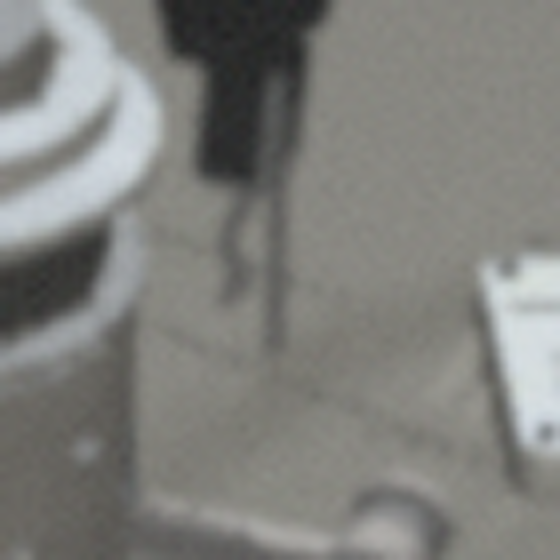

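```bash
cat > fit.py <<'E'
from h import *
import pickle,sys
# args: u0 v0 v1 : track dark leg near u0 from v0..v1
s=pickle.load(open("cl.pkl","rb"));g=cv2.cvtColor(s["img"],cv2.COLOR_RGB2GRAY).astype(float)
u0,v0,v1=map(int,sys.argv[1:4]);pts=[]
for v in range(v0,v1+1):
    r=g[v,u0-4:u0+5];bg=np.interp(np.arange(9),[0,8],[r[:2].mean(),r[-2:].mean()]);w=np.clip(bg-r-4,0,None);w[[0,8]]=0
    pts.append((v,u0-4+(w*np.arange(9)).sum()/w.sum(),w.sum()))
pts=np.array(pts);print(pts.round(1).tolist())
k=np.polyfit(pts[:,0],pts[:,1],1);print("du/dv",k[0],"u at end",np.polyval(k,v1))
P=bot.state()["ee_pos"]-[.014,0,.05];a,b=proj(s,P),proj(s,P+[0,0,.04]);d=(a-b);print("plumb du/dv",d[0]/d[1])
c=proj(s,P+[-.004,0,.0]);e=c-b;print("per 0.1rad tilt to -x",(e[0]/e[1]-d[0]/d[1]))
print("est tilt to -x deg",np.degrees(.1*(k[0]-d[0]/d[1])/(e[0]/e[1]-d[0]/d[1])))
E
python3 fit.py 327 112 127
```

```text
[[112.0, 327.3, 32.8], [113.0, 327.3, 48.0], [114.0, 327.2, 70.2], [115.0, 327.1, 68.4], [116.0, 327.2, 66.2], [117.0, 327.2, 56.1], [118.0, 327.2, 43.9], [119.0, 327.1, 37.0], [120.0, 327.5, 48.5], [121.0, 327.5, 37.0], [122.0, 327.1, 45.5], [123.0, 327.0, 63.2], [124.0, 326.8, 83.5], [125.0, 326.9, 73.0], [126.0, 326.9, 76.5], [127.0, 326.9, 61.4]]
du/dv -0.028553287423654494 u at end 326.9148210150896
plumb du/dv -0.056479859607174714
per 0.1rad tilt to -x 0.10255498893796601
est tilt to -x deg 1.5602114913697802
```

Emit:
apply_moves --moves '[[[2, 0, 0, -8, 0], [2, 0, 0, -14, 0], [2, 0, 0, -14, 0], [2, 0, 0, -10, 0], [2, 0, 0, -5, 0]]]'

```text
time: 10.93
ee_pos: [0.5237, -0.0521, 0.2957]
orientation: [179.4, -4.1, 2.7]
force: [0.7, 0.1, -1.1]
finger_gap: 0.0094
```

Emit:
apply_moves --moves '[[[2, 0, 0, 20, 0], [2, 0, 0, 0, 0], [2, 0, 0, 20, 0], [2, 0, 0, 0, 0], [2, 0, 0, 0, 0]]]'

```text
time: 11.35
ee_pos: [0.5277, -0.0527, 0.2623]
orientation: [179.3, -4.5, 2.7]
force: [0.5, 0.7, -0.2]
finger_gap: 0.0094
```

Emit:
apply_moves --moves '[[[2, 0, 0, 35, 0], [2, 0, 0, 35, 0], [2, 0, 0, 0, 0], [2, 0, 0, 0, 0], [2, 0, 0, 0, 0]]]'

```text
time: 11.77
ee_pos: [0.535, -0.0538, 0.1991]
orientation: [179.2, -4.8, 2.7]
force: [-1.0, 0.5, -1.2]
finger_gap: 0.0094
```

Emit:
apply_moves --moves '[[[2, -2, 0, -8, 0], [2, -2, 0, -8, 0], [2, -2, 0, -8, 0], [2, 0, 0, -5, 0], [2, 0, 0, 0, 0]]]'

```text
time: 12.18
ee_pos: [0.5271, -0.0542, 0.2388]
orientation: [179.0, -5.3, 2.8]
force: [0.8, 0.3, 0.3]
finger_gap: 0.0096
```

```bash
python3 leg.py pics/v8.png;python3 go.py 518 -54.2 180 2.2
```

```text
12.2333 [ 0.5271 -0.0541  0.2383] [179.04  -5.3    2.75]
crop origin 293 84
t 12.2333 pos [527.15 -54.15 238.34] rpy [179.04  -5.3    2.75] F [ 0.54 -0.47 -0.59] gap 9.1
shift [-9.14 -0.39 58.34  0.55]
```

View pics/v8.png

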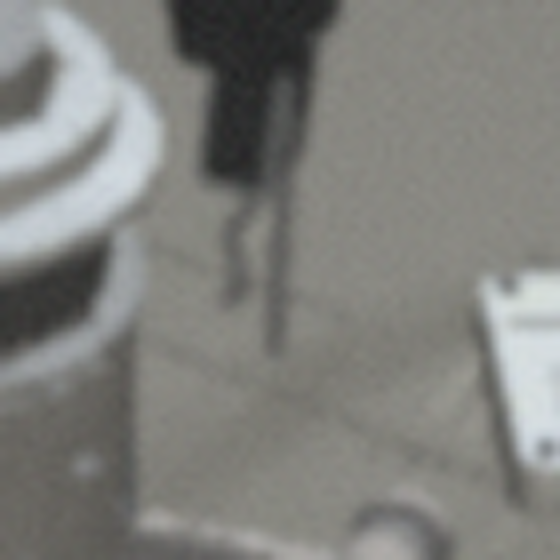

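```bash
python3 fit.py 327 110 126; python3 - <<'E'
from h import *
import pickle
s=pickle.load(open("cl.pkl","rb"))
g=cv2.cvtColor(s["img"],cv2.COLOR_RGB2GRAY).astype(int);print(g[120:132,322:332])
for uv in ((327,127),(327,127.7),(327,128.4)): print(uv,onz(s,uv,.1858))
E
```

```text
[[110.0, 327.9, 23.6], [111.0, 328.1, 40.8], [112.0, 327.7, 41.2], [113.0, 327.6, 63.8], [114.0, 327.5, 69.8], [115.0, 327.5, 69.4], [116.0, 327.5, 58.9], [117.0, 327.5, 45.5], [118.0, 327.4, 37.1], [119.0, 327.1, 36.6], [120.0, 327.3, 38.4], [121.0, 327.3, 56.5], [122.0, 327.1, 66.4], [123.0, 327.0, 87.2], [124.0, 327.0, 87.2], [125.0, 327.0, 86.8], [126.0, 326.9, 70.0]]
du/dv -0.06595206732419989 u at end 326.8592754272255
plumb du/dv -0.05705923681200325
per 0.1rad tilt to -x 0.10238298018198824
est tilt to -x deg -0.4976624585144354
[[ 96 104 117 123 106 101 102 118 124 132]
 [103 115 125 125 108  96 103 114 125 127]
 [121 128 131 128 108 101 108 122 132 130]
 [131 132 136 125 109  96 107 127 134 135]
 [134 136 134 125 109  98 105 127 133 134]
 [136 137 135 128 108  98 110 128 135 136]
 [135 138 133 128 106 102 112 127 132 129]
 [135 132 134 126 110 104 113 124 126 129]
 [131 135 130 129 117 112 117 124 125 126]
 [126 129 128 127 128 124 123 124 124 124]
 [123 127 126 130 127 122 125 121 122 124]
 [122 125 124 124 125 121 125 121 123 124]]
(327, 127) [ 0.51861797 -0.06069385  0.1858    ]
(327, 127.7) [ 0.51747134 -0.05796033  0.1858    ]
(327, 128.4) [ 0.51632942 -0.05523806  0.1858    ]
```

```bash
cat > go.py <<'E'
import sys
from h import *
from scipy.spatial.transform import Rotation as Ro
st=bot.state();p=st["ee_pos"]*1000;R=Ro.from_euler("xyz",st["orientation"],degrees=True)
def shift(tx,ty,tz,tyaw):
    return np.round(list(R.inv().apply(np.array([tx,ty,tz])-p))+[-((tyaw-st["orientation"][2]+180)%360-180)],2)
if __name__=="__main__":
    print("t",round(st["time"],2),"pos",p.round(2),"rpy",st["orientation"].round(2),"F",st["force"].round(2),"M",st["moment"].round(2),"gap",round(st["finger_gap"]*1000,2))
    if len(sys.argv)>4: print("shift",shift(*map(float,sys.argv[1:5])))
    print("tool axes in world (cols)\n",R.as_matrix().round(3))
E
python3 go.py 512.8 -53.9 160 2.5
```

```text
t 12.23 pos [527.15 -54.15 238.34] rpy [179.04  -5.3    2.75] F [ 0.54 -0.47 -0.59] M [-0.01  0.02 -0.03] gap 9.1
shift [-21.49  -2.22  76.66   0.25]
tool axes in world (cols)
 [[ 0.995  0.046  0.093]
 [ 0.048 -0.999 -0.012]
 [ 0.092  0.017 -0.996]]
```

Emit:
apply_moves --moves '[[[2, -1, 0, 3, 0], [2, -1.5, -0.2, 5, 0], [2, -1.5, -0.2, 5, 0], [2, -1.5, -0.2, 5, 0], [2, -1.5, -0.2, 5, 0]]]'

```text
time: 12.65
ee_pos: [0.5218, -0.0539, 0.2124]
orientation: [179.0, -5.3, 2.8]
force: [0.3, -0.6, -0.5]
finger_gap: 0.0092
```

Emit:
apply_moves --moves '[[[2, -1.5, -0.2, 5, 0], [2, -1.5, -0.2, 5, 0], [2, -1.5, -0.2, 5, 0], [2, -1.5, -0.2, 5, 0], [2, -1, 0, 3, 0]]]'

```text
time: 13.07
ee_pos: [0.5155, -0.0535, 0.1842]
orientation: [179.1, -5.1, 2.7]
force: [1.1, 1.0, -1.1]
finger_gap: 0.0094
```

Emit:
apply_moves --moves '[[[2, 0, 0, 0, 0]]]'

```text
time: 13.15
ee_pos: [0.5151, -0.0534, 0.1834]
orientation: [179.1, -5.1, 2.7]
force: [0.8, 0.4, -0.1]
finger_gap: 0.0094
```

```bash
python3 go.py 512.8 -53.9 160 2.5
```

```text
t 13.15 pos [515.14 -53.4  183.36] rpy [179.12  -5.06   2.75] F [ 0.79  0.41 -0.1 ] M [-0.04  0.08  0.01] gap 9.36
shift [-4.42  0.03 23.06  0.25]
tool axes in world (cols)
 [[ 0.995  0.047  0.089]
 [ 0.048 -0.999 -0.011]
 [ 0.088  0.015 -0.996]]
```

Emit:
apply_moves --moves '[[[2, -0.5, 0, 3, 0], [2, -1, 0, 5, 0], [2, -1, 0, 5, 0], [2, -1, 0, 5, 0], [2, -0.7, 0, 3, 0]]]'

```text
time: 13.57
ee_pos: [0.5132, -0.054, 0.161]
orientation: [179.1, -5.2, 2.7]
force: [1.2, -0.4, -1.2]
finger_gap: 0.0094
```

Emit:
apply_moves --moves '[[[2, 0, 0, 0, 0], [2, 0, 0, 0, 0]]]'

```text
time: 13.73
ee_pos: [0.5128, -0.054, 0.16]
orientation: [179.1, -5.1, 2.7]
force: [0.3, -0.6, -1.4]
finger_gap: 0.0096
```

```bash
python3 go.py 512.8 -53.9 147 2.5; python3 leg.py pics/v9.png
```

```text
t 13.73 pos [512.81 -53.98 160.  ] rpy [179.1   -5.09   2.74] F [ 0.32 -0.58 -1.37] M [-0.04  0.   -0.03] gap 9.64
shift [-1.16 -0.29 12.95  0.24]
tool axes in world (cols)
 [[ 0.995  0.046  0.089]
 [ 0.048 -0.999 -0.011]
 [ 0.089  0.016 -0.996]]
13.7833 [ 0.5128 -0.054   0.16  ] [179.11  -5.09   2.74]
crop origin 297 117
```

View pics/v9.png

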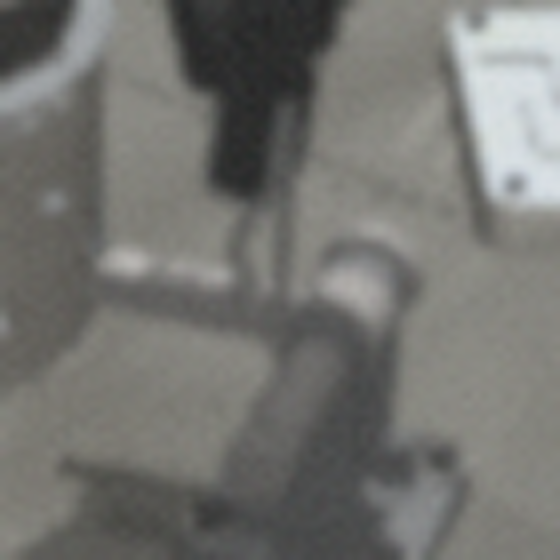

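```bash
python3 fit.py 332 142 158;python3 - <<'E'
from h import *
import pickle
s=pickle.load(open("cl.pkl","rb"))
g=cv2.cvtColor(s["img"],cv2.COLOR_RGB2GRAY).astype(int);print(g[140:176,324:340])
H=onz(s,(330.57,169.94),.082)
for z in(.082,.1,.1075,.12,.13): print(z,proj(s,[H[0],H[1],z]).round(2))
E
```

```text
[[142.0, 332.0, 16.2], [143.0, 332.3, 31.2], [144.0, 332.1, 34.2], [145.0, 332.1, 38.5], [146.0, 332.1, 53.0], [147.0, 332.0, 69.2], [148.0, 332.0, 58.0], [149.0, 331.8, 48.8], [150.0, 331.9, 35.2], [151.0, 331.6, 29.0], [152.0, 331.8, 15.3], [153.0, 331.6, 15.0], [154.0, 331.4, 6.2], [155.0, 331.8, 2.1], [156.0, nan, 0.0], [157.0, 333.0, 0.8], [158.0, 333.2, 8.2]]
du/dv nan u at end nan
plumb du/dv -0.0658035290886827
per 0.1rad tilt to -x 0.10758391533403423
est tilt to -x deg nan
[[ 73  62  56  49  51  60  77  87  89 102 126 139 137 135 129 127]
 [ 97  88  73  64  64  75  85  95  92 104 125 135 138 139 135 135]
 [116 110 102  94  82  89  93  98  99 109 126 137 136 138 138 133]
 [130 124 116 103  96 102 107 107  99 110 125 140 140 140 138 138]
 [131 132 115  99 103 116 119 110 100 112 128 135 137 137 133 138]
 [134 122 108  99 107 118 125 108 101 111 131 133 136 135 137 135]
 [133 119 105 102 117 125 127 109 103 110 130 138 136 135 130 127]
 [132 114 103 107 125 133 126 108  98 111 131 135 137 128 115 109]
 [130 112  99 110 125 134 128 109 102 112 130 135 130 115 103 105]
 [132 117
[... 1337 characters left out ...]
124 127 117 103  96  98 100 106 105 102  98  88  81  73  75]
 [126 126 117 108 102  98  99 101 102  98  97  89  85  80  76  78]
 [125 118 112 103 104 103  99 100 101 101  93  84  77  76  75  74]
 [123 111 104  98  98 104 102 101  98 101  91  82  78  78  74  76]
 [119 105  95  99  97 100  99 100  99  95  85  81  73  79  80  75]
 [114  98  94  91  95  90  94  95  94  91  81  80  79  78  73  80]
 [108  96  90  96  91  94  93  96  89  88  78  74  76  76  77  80]]
0.082 [330.57 169.94]
0.1 [331.   163.29]
0.1075 [331.18 160.48]
0.12 [331.48 155.74]
0.13 [331.72 151.91]fit.py:8: RuntimeWarning: invalid value encountered in scalar divide
  pts.append((v,u0-4+(w*np.arange(9)).sum()/w.sum(),w.sum()))
```

Emit:
apply_moves --moves '[[[2, -0.25, 0, 2.5, 0], [2, -0.35, 0, 4, 0], [2, -0.35, -0.1, 3.5, 0], [2, -0.15, 0, 1.5, 0], [2, 0, 0, 0, 0]]]'

```text
time: 14.2
ee_pos: [0.513, -0.0541, 0.1478]
orientation: [179.1, -5.1, 2.7]
force: [0.3, 0.1, -1.6]
finger_gap: 0.0094
```

```bash
python3 go.py 512.8 -53.9 136 2.5
```

```text
t 14.2 pos [513.02 -54.12 147.76] rpy [179.09  -5.14   2.75] F [ 0.33  0.09 -1.56] M [ 0.06  0.09 -0.04] gap 9.42
shift [-1.26 -0.42 11.69  0.25]
tool axes in world (cols)
 [[ 0.995  0.046  0.09 ]
 [ 0.048 -0.999 -0.012]
 [ 0.09   0.016 -0.996]]
```

Emit:
apply_moves --moves '[[[2, -0.3, 0, 2, 0], [2, -0.3, 0, 2.5, 0], [2, -0.2, 0, 2, 0], [2, -0.1, 0, 1, 0], [2, 0, 0, 0, 0]]]'

```text
time: 14.62
ee_pos: [0.5128, -0.0543, 0.1394]
orientation: [179.1, -5.1, 2.7]
force: [0.2, 0.6, -0.2]
finger_gap: 0.0095
```

```bash
python3 go.py 512.8 -53.9 136 2.5; python3 leg.py pics/v10.png
```

```text
t 14.62 pos [512.8  -54.28 139.4 ] rpy [179.09  -5.14   2.74] F [ 0.19  0.58 -0.21] M [ 0.06  0.05 -0.02] gap 9.47
shift [-0.28 -0.43  3.38  0.24]
tool axes in world (cols)
 [[ 0.995  0.046  0.09 ]
 [ 0.048 -0.999 -0.012]
 [ 0.09   0.016 -0.996]]
14.6667 [ 0.5128 -0.0543  0.1395] [179.09  -5.14   2.75]
crop origin 297 125
```

View pics/v10.png

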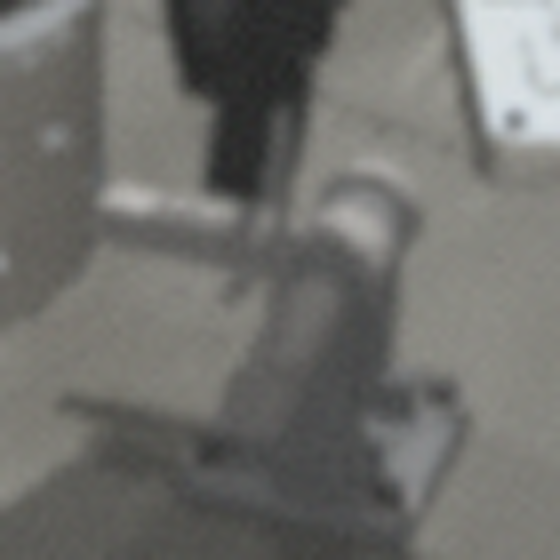

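```bash
python3 - <<'E'
from h import *
import pickle
s=pickle.load(open("cl.pkl","rb"))
g=cv2.cvtColor(s["img"],cv2.COLOR_RGB2GRAY)[145:185,312:352]
g=np.clip((g.astype(float)-60)*2.6,0,255).astype(np.uint8)
i=cv2.cvtColor(cv2.resize(g,None,fx=14,fy=14,interpolation=cv2.INTER_CUBIC),cv2.COLOR_GRAY2BGR)
for p in ((.5025,-.0559,.082),(.5025,-.0562,.087)):
    u=(proj(s,p)-[312,145]+.5)*14-.5;cv2.circle(i,tuple(int(v) for v in u),3,(0,0,255),1)
cv2.imwrite("pics/v10b.png",i)
E
```

```text
(no output)
```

View pics/v10b.png

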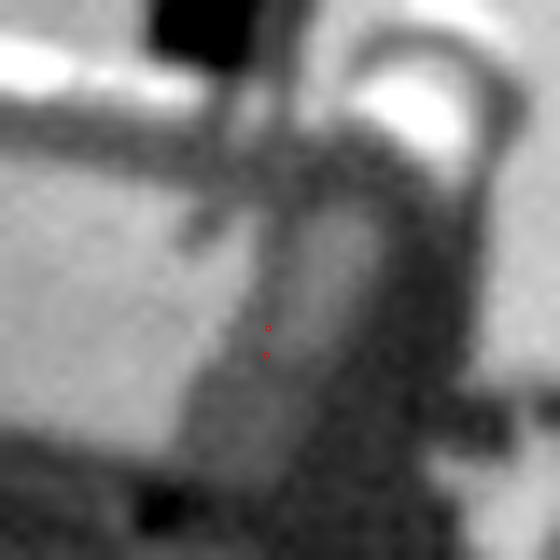

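Emit:
apply_moves --moves '[[[2, -0.1, -0.2, 1, 0], [2, -0.1, 0, 1, 0], [2, -0.1, 0, 1, 0], [2, 0, 0, 0, 0]]]'

```text
time: 15.0
ee_pos: [0.5129, -0.0541, 0.1365]
orientation: [179.1, -5.2, 2.7]
force: [0.4, 0.2, -0.2]
finger_gap: 0.0094
```

```bash
python3 go.py 512.8 -53.9 130 2.5
```

```text
t 15.0 pos [512.94 -54.12 136.46] rpy [179.08  -5.17   2.75] F [ 0.39  0.25 -0.2 ] M [-0.01  0.07  0.06] gap 9.4
shift [-0.71 -0.33  6.42  0.25]
tool axes in world (cols)
 [[ 0.995  0.047  0.091]
 [ 0.048 -0.999 -0.012]
 [ 0.09   0.016 -0.996]]
```

Emit:
apply_moves --moves '[[[2, -0.1, 0, 0.8, 0], [2, -0.1, 0, 0.5, 0], [2, 0, 0, 0, 0]]]'

```text
time: 15.25
ee_pos: [0.5129, -0.0542, 0.1351]
orientation: [179.1, -5.2, 2.7]
force: [-0.5, 0.2, -1.2]
finger_gap: 0.0096
```

Emit:
apply_moves --moves '[[[2, -0.1, 0, 0.5, 0], [2, -0.1, 0, 0.5, 0], [2, 0, 0, 0, 0]]]'

```text
time: 15.5
ee_pos: [0.5128, -0.0542, 0.1339]
orientation: [179.1, -5.2, 2.7]
force: [0.3, -0.3, -0.4]
finger_gap: 0.0093
```

Emit:
apply_moves --moves '[[[2, -0.05, 0, 0.5, 0], [2, 0, 0, 0, 0]]]'

```text
time: 15.67
ee_pos: [0.5128, -0.0542, 0.1334]
orientation: [179.1, -5.2, 2.7]
force: [1.0, 0.5, -1.7]
finger_gap: 0.0091
```

Emit:
apply_moves --moves '[[[2, -0.05, 0, 0.5, 0], [2, -0.05, 0, 0.5, 0], [2, 0, 0, 0, 0]]]'

```text
time: 15.92
ee_pos: [0.513, -0.0544, 0.1325]
orientation: [179.1, -5.2, 2.8]
force: [0.7, -1.2, -0.4]
finger_gap: 0.0095
```

Emit:
apply_moves --moves '[[[2, -0.05, 0, 0.5, 0], [2, -0.05, 0, 0.5, 0], [2, 0, 0, 0, 0]]]'

```text
time: 16.17
ee_pos: [0.5133, -0.0546, 0.1318]
orientation: [179.0, -5.3, 2.8]
force: [0.9, -1.6, -1.4]
finger_gap: 0.0097
```

```bash
python3 go.py 512.8 -53.9 130 2.5
```

```text
t 16.17 pos [513.31 -54.64 131.79] rpy [179.02  -5.27   2.75] F [ 0.87 -1.65 -1.44] M [-0.13 -0.12  0.03] gap 9.71
shift [-0.64 -0.79  1.73  0.25]
tool axes in world (cols)
 [[ 0.995  0.046  0.092]
 [ 0.048 -0.999 -0.013]
 [ 0.092  0.017 -0.996]]
```

Emit:
apply_moves --moves '[[[2, 0, 0.2, 0.5, 0], [2, 0, 0, 0.5, 0], [2, 0, 0, 0, 0]]]'

```text
time: 16.42
ee_pos: [0.5135, -0.0549, 0.1307]
orientation: [179.0, -5.3, 2.8]
force: [1.0, -0.4, 0.1]
finger_gap: 0.0094
```

```bash
python3 go.py 512.8 -53.9 130 2.5
```

```text
t 16.42 pos [513.52 -54.88 130.72] rpy [179.02  -5.28   2.75] F [ 0.95 -0.41  0.11] M [-0.12 -0.17 -0.01] gap 9.36
shift [-0.73 -1.03  0.64  0.25]
tool axes in world (cols)
 [[ 0.995  0.046  0.093]
 [ 0.048 -0.999 -0.013]
 [ 0.092  0.017 -0.996]]
```

Emit:
apply_moves --moves '[[[2, 0.2, 0.1, 0.7, 0], [2, 0, 0, 0.7, 0], [2, 0, 0, 0.7, 0], [2, 0, 0, 0, 0]]]'

```text
time: 16.75
ee_pos: [0.5138, -0.0549, 0.1283]
orientation: [179.0, -5.3, 2.8]
force: [1.6, -0.8, 0.8]
finger_gap: 0.0094
```

```bash
python3 go.py 512.8 -53.9 130 2.5; python3 leg.py pics/v11.png
```

```text
t 16.75 pos [513.84 -54.92 128.26] rpy [179.03  -5.26   2.75] F [ 1.56 -0.82  0.79] M [-0.14 -0.19  0.02] gap 9.38
shift [-0.82 -1.04 -1.84  0.25]
tool axes in world (cols)
 [[ 0.995  0.046  0.092]
 [ 0.048 -0.999 -0.012]
 [ 0.092  0.017 -0.996]]
16.8 [ 0.5138 -0.0549  0.1283] [179.04  -5.26   2.75]
crop origin 296 129
```

View pics/v11.png

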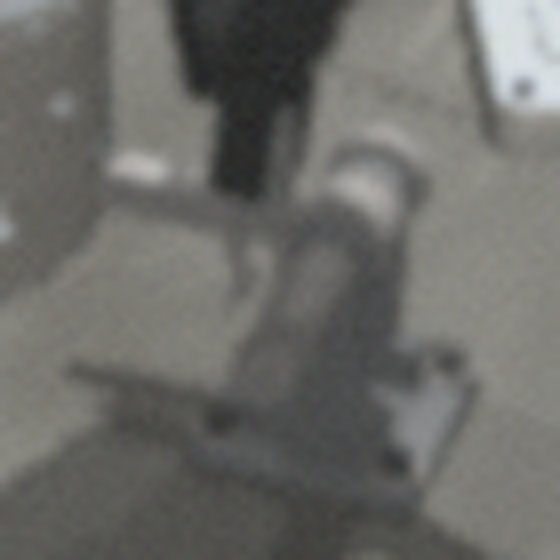

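Emit:
apply_moves --moves '[[[2, 0.1, 0.1, 0.9, 0], [2, 0, 0, 0.9, 0], [2, -0.05, 0, 0.9, 0], [2, -0.05, 0, 0.9, 0], [2, 0, 0, 0, 0]]]'

```text
time: 17.22
ee_pos: [0.514, -0.0549, 0.1242]
orientation: [179.1, -5.2, 2.8]
force: [0.7, -0.1, -0.5]
finger_gap: 0.009
```

```bash
python3 go.py 513.5 -54.9 113 2.5
```

```text
t 17.22 pos [514.02 -54.94 124.18] rpy [179.05  -5.23   2.75] F [ 0.68 -0.06 -0.5 ] M [-0.14 -0.13  0.03] gap 8.98
shift [-1.53 -0.25 11.08  0.25]
tool axes in world (cols)
 [[ 0.995  0.047  0.092]
 [ 0.048 -0.999 -0.012]
 [ 0.091  0.017 -0.996]]
```

Emit:
apply_moves --moves '[[[2, -0.05, 0, 1, 0], [2, -0.08, 0, 1, 0], [2, -0.08, 0, 1, 0], [2, -0.08, 0, 1, 0], [2, 0, 0, 0, 0]]]'

```text
time: 17.63
ee_pos: [0.5141, -0.055, 0.1197]
orientation: [179.1, -5.2, 2.7]
force: [1.0, -0.6, -0.9]
finger_gap: 0.0096
```

```bash
python3 go.py 513.5 -54.9 113 2.5
```

```text
t 17.63 pos [514.06 -55.03 119.68] rpy [179.05  -5.22   2.75] F [ 1.03 -0.58 -0.88] M [-0.04 -0.08 -0.02] gap 9.64
shift [-1.16 -0.27  6.6   0.25]
tool axes in world (cols)
 [[ 0.995  0.046  0.092]
 [ 0.048 -0.999 -0.012]
 [ 0.091  0.016 -0.996]]
```

Emit:
apply_moves --moves '[[[2, -0.05, 0, 1, 0], [2, -0.08, 0, 1, 0], [2, -0.08, 0, 1, 0], [2, -0.08, 0, 1, 0], [2, 0, 0, 0, 0]]]'

```text
time: 18.05
ee_pos: [0.5142, -0.0551, 0.1152]
orientation: [179.1, -5.2, 2.7]
force: [0.9, -0.6, -0.1]
finger_gap: 0.0095
```

```bash
python3 go.py 513.5 -54.9 113 2.5
```

```text
t 18.05 pos [514.17 -55.08 115.22] rpy [179.05  -5.22   2.75] F [ 0.88 -0.6  -0.07] M [-0.04 -0.12  0.04] gap 9.49
shift [-0.86 -0.25  2.15  0.25]
tool axes in world (cols)
 [[ 0.995  0.046  0.092]
 [ 0.048 -0.999 -0.012]
 [ 0.091  0.016 -0.996]]
```

Emit:
apply_moves --moves '[[[2, -0.06, 0, 0.8, 0], [2, -0.06, 0, 0.8, 0], [2, -0.06, 0, 0.8, 0], [2, -0.06, 0, 0.8, 0], [2, 0, 0, 0, 0]]]'

```text
time: 18.47
ee_pos: [0.5145, -0.0551, 0.1119]
orientation: [179.0, -5.3, 2.8]
force: [-0.2, 0.2, -1.3]
finger_gap: 0.0093
```

```bash
python3 go.py 513.5 -54.9 113 2.5
```

```text
t 18.47 pos [514.47 -55.12 111.94] rpy [179.05  -5.26   2.75] F [-0.17  0.21 -1.34] M [-0.06 -0.17  0.  ] gap 9.31
shift [-0.86 -0.24 -1.14  0.25]
tool axes in world (cols)
 [[ 0.995  0.046  0.092]
 [ 0.048 -0.999 -0.012]
 [ 0.092  0.017 -0.996]]
```

Emit:
apply_moves --moves '[[[2, -0.06, 0, 0.8, 0], [2, -0.06, 0, 0.8, 0], [2, -0.06, 0, 0.8, 0]]]'

```text
time: 18.72
ee_pos: [0.5152, -0.0553, 0.1102]
orientation: [179.0, -5.4, 2.8]
force: [0.7, -0.6, 3.8]
finger_gap: 0.0093
```

```bash
python3 go.py 513.5 -54.9 113 2.5
```

```text
t 18.72 pos [515.24 -55.28 110.24] rpy [179.02  -5.38   2.75] F [ 0.74 -0.59  3.75] M [-0.07 -0.1   0.03] gap 9.33
shift [-1.46 -0.41 -2.92  0.25]
tool axes in world (cols)
 [[ 0.994  0.046  0.094]
 [ 0.048 -0.999 -0.013]
 [ 0.094  0.017 -0.995]]
```

Emit:
apply_moves --moves '[[[2, -0.1, 0, 0.8, 0], [2, -0.1, 0, 0.8, 0], [2, -0.1, 0, 0.8, 0]]]'

```text
time: 18.97
ee_pos: [0.5155, -0.0555, 0.1083]
orientation: [179.0, -5.4, 2.8]
force: [-0.6, 0.7, 5.3]
finger_gap: 0.0094
```

```bash
python3 go.py 513.5 -54.9 113 2.5
```

```text
t 18.97 pos [515.5  -55.53 108.29] rpy [178.99  -5.44   2.76] F [-0.57  0.7   5.34] M [-0.04  0.09  0.03] gap 9.39
shift [-1.51 -0.64 -4.89  0.26]
tool axes in world (cols)
 [[ 0.994  0.046  0.096]
 [ 0.048 -0.999 -0.013]
 [ 0.095  0.018 -0.995]]
```

Emit:
apply_moves --moves '[[[2, -0.1, 0, 0.8, 0], [2, -0.1, 0, 0.8, 0]]]'

```text
time: 19.13
ee_pos: [0.5155, -0.0556, 0.1068]
orientation: [179.0, -5.5, 2.8]
force: [-0.0, 0.3, 3.7]
finger_gap: 0.0093
```

```bash
python3 go.py 513.5 -54.9 113 2.5
```

```text
t 19.13 pos [515.49 -55.61 106.82] rpy [178.98  -5.46   2.76] F [-0.02  0.3   3.66] M [0.03 0.02 0.  ] gap 9.28
shift [-1.36 -0.69 -6.35  0.26]
tool axes in world (cols)
 [[ 0.994  0.046  0.096]
 [ 0.048 -0.999 -0.013]
 [ 0.095  0.018 -0.995]]
```

Emit:
apply_moves --moves '[[[2, -0.1, 0, 0.8, 0], [2, -0.1, 0, 0.8, 0], [2, -0.1, 0, 0.8, 0]]]'

```text
time: 19.38
ee_pos: [0.5156, -0.0557, 0.1044]
orientation: [179.0, -5.5, 2.8]
force: [0.1, 0.5, 5.8]
finger_gap: 0.0094
```

```bash
python3 go.py
```

```text
t 19.38 pos [515.55 -55.68 104.39] rpy [178.97  -5.48   2.76] F [0.11 0.54 5.82] M [ 0.01  0.05 -0.01] gap 9.42
tool axes in world (cols)
 [[ 0.994  0.046  0.096]
 [ 0.048 -0.999 -0.013]
 [ 0.095  0.018 -0.995]]
```

Emit:
apply_moves --moves '[[[2, -0.1, 0, 0.8, 0], [2, -0.1, 0, 0.8, 0], [2, -0.1, 0, 0.8, 0]]]'

```text
time: 19.63
ee_pos: [0.5156, -0.0557, 0.1021]
orientation: [179.0, -5.5, 2.8]
force: [-1.0, 0.0, 5.3]
finger_gap: 0.009
```

```bash
python3 go.py
```

```text
t 19.63 pos [515.58 -55.75 102.11] rpy [178.96  -5.5    2.77] F [-1.03  0.    5.32] M [-0.04  0.03  0.03] gap 9.01
tool axes in world (cols)
 [[ 0.994  0.047  0.097]
 [ 0.048 -0.999 -0.013]
 [ 0.096  0.018 -0.995]]
```

Emit:
apply_moves --moves '[[[2, -0.1, 0, 0.8, 0], [2, -0.1, 0, 0.8, 0]]]'

```text
time: 19.8
ee_pos: [0.5155, -0.0558, 0.1004]
orientation: [179.0, -5.5, 2.8]
force: [1.3, -0.2, 3.1]
finger_gap: 0.0095
```

```bash
python3 go.py
```

```text
t 19.8 pos [515.52 -55.79 100.37] rpy [178.96  -5.5    2.76] F [ 1.28 -0.16  3.07] M [ 0.06 -0.07 -0.03] gap 9.5
tool axes in world (cols)
 [[ 0.994  0.046  0.097]
 [ 0.048 -0.999 -0.013]
 [ 0.096  0.018 -0.995]]
```

Emit:
apply_moves --moves '[[[2, -0.1, 0, 0.8, 0], [2, -0.1, 0, 0.8, 0]]]'

```text
time: 19.97
ee_pos: [0.5154, -0.0558, 0.0984]
orientation: [179.0, -5.5, 2.8]
force: [1.1, 0.2, 0.8]
finger_gap: 0.0093
```

```bash
python3 go.py
```

```text
t 19.97 pos [515.42 -55.78  98.4 ] rpy [178.97  -5.49   2.76] F [1.05 0.19 0.83] M [ 0.02 -0.26  0.04] gap 9.28
tool axes in world (cols)
 [[ 0.994  0.046  0.096]
 [ 0.048 -0.999 -0.013]
 [ 0.096  0.018 -0.995]]
```

Emit:
apply_moves --moves '[[[2, -0.08, 0, 0.8, 0], [2, -0.08, 0, 0.8, 0]]]'

```text
time: 20.13
ee_pos: [0.5152, -0.0557, 0.0961]
orientation: [179.0, -5.5, 2.8]
force: [0.1, 0.8, -1.0]
finger_gap: 0.0095
```

```bash
python3 go.py
```

```text
t 20.13 pos [515.22 -55.73  96.13] rpy [178.99  -5.46   2.76] F [ 0.15  0.82 -1.03] M [ 0.03 -0.09 -0.05] gap 9.46
tool axes in world (cols)
 [[ 0.994  0.046  0.096]
 [ 0.048 -0.999 -0.013]
 [ 0.095  0.018 -0.995]]
```

Emit:
apply_moves --moves '[[[2, -0.08, 0, 0.8, 0], [2, -0.08, 0, 0.8, 0]]]'

```text
time: 20.3
ee_pos: [0.5147, -0.0557, 0.0938]
orientation: [179.0, -5.4, 2.8]
force: [-0.7, 0.0, -1.8]
finger_gap: 0.0094
```

```bash
python3 go.py; python3 leg.py pics/v12.png
```

```text
t 20.3 pos [514.72 -55.69  93.77] rpy [179.    -5.38   2.76] F [-0.66  0.   -1.79] M [ 0.04  0.08 -0.  ] gap 9.44
tool axes in world (cols)
 [[ 0.994  0.047  0.094]
 [ 0.048 -0.999 -0.013]
 [ 0.094  0.017 -0.995]]
20.35 [ 0.5146 -0.0556  0.0936] [179.01  -5.36   2.76]
crop origin 295 141
```

View pics/v12.png

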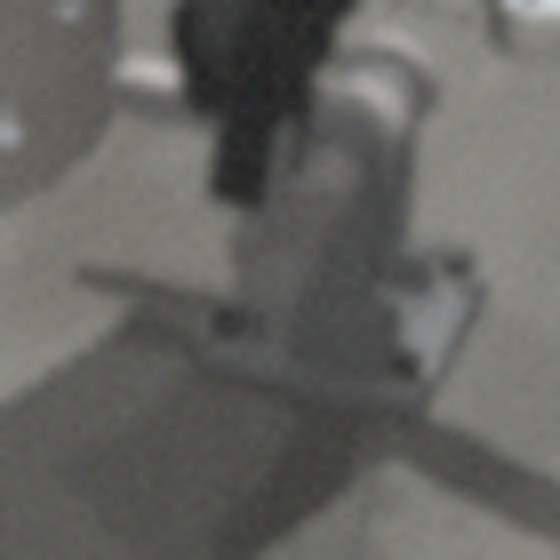

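Emit:
apply_moves --moves '[[[2, -0.05, 0, 0.5, 0], [2, -0.05, 0, 0.5, 0]]]'

```text
time: 20.52
ee_pos: [0.5143, -0.0556, 0.0922]
orientation: [179.0, -5.3, 2.8]
force: [0.4, -0.2, -0.3]
finger_gap: 0.0095
```

```bash
python3 go.py|head -1
```

```text
t 20.52 pos [514.31 -55.61  92.23] rpy [179.02  -5.31   2.76] F [ 0.35 -0.18 -0.33] M [-0.01  0.12  0.03] gap 9.46
```

Emit:
apply_moves --moves '[[[2, -0.05, 0, 0.5, 0], [2, 0, 0, 0, 0]]]'

```text
time: 20.68
ee_pos: [0.5142, -0.0556, 0.0915]
orientation: [179.0, -5.3, 2.8]
force: [0.1, -0.7, -0.5]
finger_gap: 0.0095
```

```bash
python3 go.py|head -1
```

```text
t 20.68 pos [514.24 -55.64  91.5 ] rpy [179.02  -5.3    2.76] F [ 0.15 -0.74 -0.47] M [-0.01  0.01 -0.07] gap 9.48
```

Emit:
apply_moves --moves '[[[2, -0.05, 0, 0.5, 0], [2, 0, 0, 0, 0]]]'

```text
time: 20.85
ee_pos: [0.5143, -0.0557, 0.0911]
orientation: [179.0, -5.3, 2.8]
force: [0.7, 0.8, -0.3]
finger_gap: 0.0091
```

```bash
python3 go.py|head -1
```

```text
t 20.85 pos [514.33 -55.67  91.08] rpy [179.02  -5.32   2.76] F [ 0.68  0.76 -0.28] M [ 0.09 -0.02  0.02] gap 9.13
```

Emit:
apply_moves --moves '[[[12, 0, 0, 0, 0], [16, 0, 0, 0, 0], [22, 0, 0, 0, 0], [26, 0, 0, 0, 0], [26, 0, 0, 0, 0]]]'

```text
time: 21.27
ee_pos: [0.5144, -0.0557, 0.0913]
orientation: [179.0, -5.3, 2.8]
force: [-0.1, 0.1, -0.0]
finger_gap: 0.0263
```

```bash
python3 go.py|head -1; python3 leg.py pics/v13.png
```

```text
t 21.27 pos [514.38 -55.67  91.27] rpy [179.01  -5.33   2.76] F [-0.08  0.06 -0.02] M [-0.02  0.07 -0.01] gap 26.3
21.3167 [ 0.5144 -0.0557  0.0913] [179.01  -5.33   2.76]
crop origin 295 142
```

View pics/v13.png

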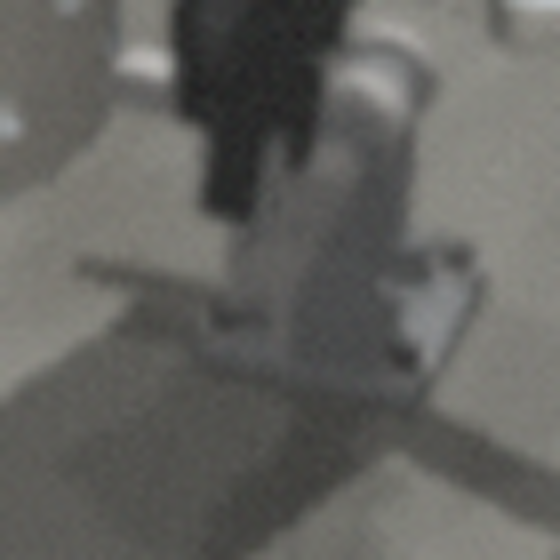

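Emit:
apply_moves --moves '[[[26, 0, 0, -3, 0], [26, 0, 0, -6, 0], [26, 0, 0, -10, 0], [26, 0, 0, -14, 0], [26, 0, 0, -16, 0]]]'

```text
time: 21.73
ee_pos: [0.5082, -0.0547, 0.1409]
orientation: [179.1, -5.1, 2.8]
force: [0.4, -0.2, 0.7]
finger_gap: 0.0263
```

Emit:
apply_moves --moves '[[[26, 0, 0, -20, 0], [26, 0, 0, -25, 0], [26, 0, 0, -25, 0], [26, -15, 0, -20, 0], [26, -20, 0, 0, 0]]]'

```text
time: 22.15
ee_pos: [0.4656, -0.0552, 0.2392]
orientation: [179.0, -5.4, 2.8]
force: [1.1, 0.2, 1.0]
finger_gap: 0.0258
```

Emit:
apply_moves --moves '[[[26, -20, 25, 0, 0], [26, -20, 30, 0, 0], [26, -15, 35, 0, 0], [26, 0, 38, 0, 0], [26, 0, 38, 0, 0]]]'

```text
time: 22.57
ee_pos: [0.4142, -0.2227, 0.2459]
orientation: [178.7, -6.0, 3.4]
force: [1.1, 0.8, 0.8]
finger_gap: 0.0262
```

Emit:
apply_moves --moves '[[[26, 0, 38, 0, 0], [26, 0, 38, 0, 0], [26, 0, 38, 0, 0], [26, 0, 25, 0, 0], [26, 0, 0, 0, 0]]]'

```text
time: 22.98
ee_pos: [0.4187, -0.3741, 0.2552]
orientation: [178.4, -6.2, 3.2]
force: [1.5, -0.5, -0.2]
finger_gap: 0.0257
```

```bash
python3 go.py|head -1; python3 - <<'E'
from h import *
import pickle
s=bot.read_camera("side");t=bot.read_camera("top");pickle.dump((s,t),open("cf.pkl","wb"))
a=lambda i,x,y,w,h,k:cv2.resize(np.ascontiguousarray(i[y:y+h,x:x+w,::-1]),None,fx=k,fy=k,interpolation=cv2.INTER_CUBIC)
cv2.imwrite("pics/vf.png",np.vstack([np.hstack([a(s["img"],300,135,60,60,6),a(t["img"],355,205,60,60,6)]),np.hstack([cv2.resize(c["img"][:,:,::-1],(360,270)) for c in(s,t)])])[:600])
E
```

```text
t 22.98 pos [ 418.67 -374.12  255.19] rpy [178.36  -6.18   3.16] F [ 1.45 -0.5  -0.23] M [-0.05  0.02 -0.  ] gap 25.74
```

View pics/vf.png

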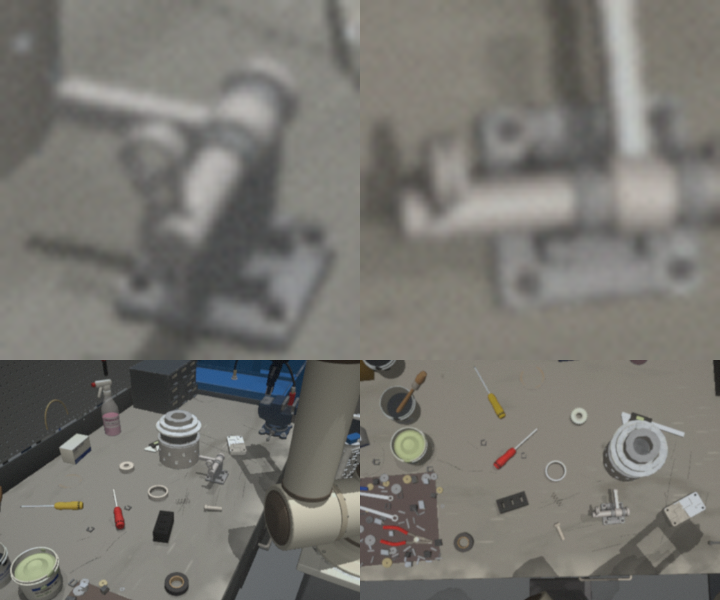

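```bash
python3 - <<'E'
from h import *
import pickle
s,t=pickle.load(open("cf.pkl","rb"))
def draw(c,P,x0,y0,w,h,k):
    i=cv2.resize(np.ascontiguousarray(c["img"][y0:y0+h,x0:x0+w,::-1]),None,fx=k,fy=k,interpolation=cv2.INTER_CUBIC)
    for p in P:
        u=(proj(c,p)-[x0,y0]+.5)*k-.5; cv2.circle(i,tuple(int(v) for v in u),1,(0,0,255),-1)
    return i
E0=eyepts(.514,-.056,.108,2.5)
cv2.imwrite("pics/vf2.png",np.hstack([draw(s,E0,310,145,40,40,9),draw(t,E0,355,215,40,40,9)]))
E
```

```text
(no output)
```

View pics/vf2.png

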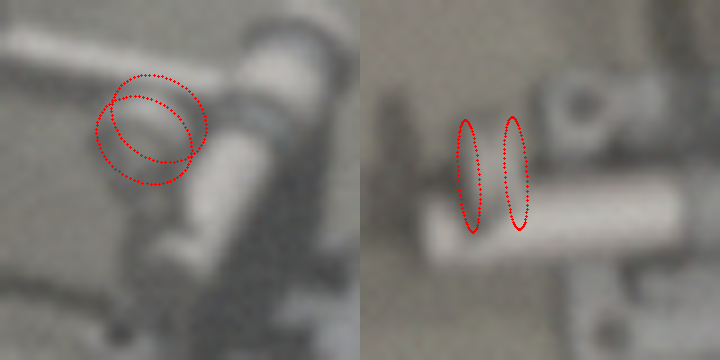

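```bash
python3 - <<'E'
from h import *
import pickle
ims=[]
s=bot.read_camera("side");t=bot.read_camera("top")
for c in(s,t):
    for _ in range(0): pass
S=np.mean([bot.read_camera("side")["img"].astype(float) for _ in range(6)],0)
T=np.mean([bot.read_camera("top")["img"].astype(float) for _ in range(6)],0)
f=lambda i,x,y:cv2.resize(np.clip((i[y:y+28,x:x+28,::-1]-50)*1.6,0,255).astype(np.uint8),None,fx=14,fy=14,interpolation=cv2.INTER_CUBIC)
a=f(S,312,148);b=f(T,357,220)
def dot(i,c,P,x,y,col):
    for p in P:
        u=(proj(c,p)-[x,y]+.5)*14-.5;cv2.circle(i,tuple(int(v) for v in u),1,col,-1)
for (P,col) in ((eyepts(.517,-.056,.107,2.5),(0,0,255)),):
    dot(b,t,P,357,220,col)
    a2=a.copy();dot(a2,s,P,312,148,col)
cv2.imwrite("pics/vf3.png",np.hstack([a,a2])); cv2.imwrite("pics/vf4.png",b)
print(bot.state()["time"])
E
```

```text
23.7833
```

View pics/vf3.png

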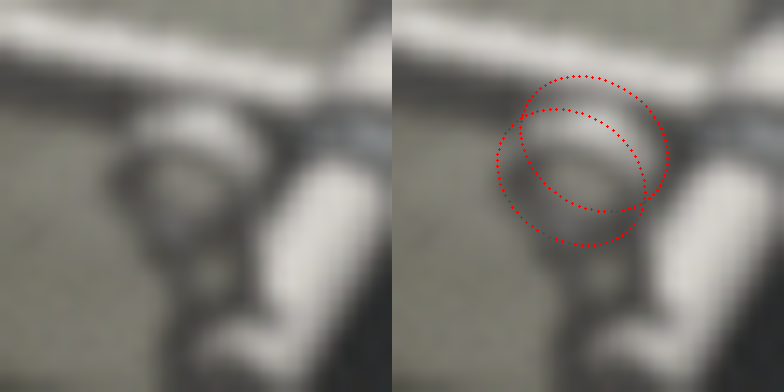

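View pics/vf4.png

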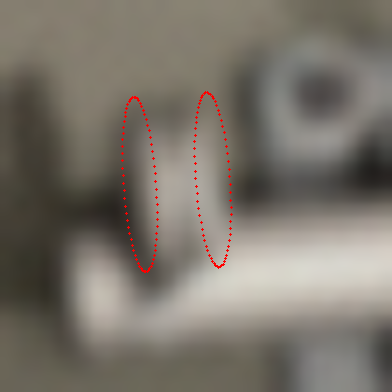

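```bash
python3 - <<'E'
from h import *
import pickle
_,t0=pickle.load(open("cams.pkl","rb"));_,t1=pickle.load(open("cf.pkl","rb"))
for n,(u,v) in dict(rack=(237,221),spring=(305,216),bolt=(311,266),race=(304,172),tape=(161,283),clevis=(395,245),screwdriver=(240,140)).items():
    a,b=[cv2.GaussianBlur(c["img"][v-24:v+25,u-24:u+25].mean(2).astype(np.float32),(0,0),1) for c in(t0,t1)]
    print(n,cv2.phaseCorrelate(a,b)[0])
print(bot.state()["time"]); bot.job_done()
E
```

```text
rack (0.0820753716600251, 0.25627520757091204)
spring (0.06849985626478272, 0.0006436608455224757)
bolt (-0.3484414935692932, -0.1775931106156463)
race (-0.02451421690549438, 0.005909046631021653)
tape (-0.015445790735231668, 0.05578367873440726)
clevis (-0.003639659699150144, 0.061940638875785936)
screwdriver (-0.012378735876701796, 0.05005466758397148)
23.7833
the job is handed in; nothing more can be done
```

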